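# Check in the paint jars at the craft table

### The job

With the scraper block (not the fingers), sweep all loose mosaic chips off the white board of the check-in station into the scrap tray at its edge, and put the scraper back upright, wholly on its cork mat. Then stand every paint jar upright on the grey strip in front of the scanner, each with its barcode label squarely facing the scanner, and once all are in place press the scan button and let it go. Leave the jars standing like that, and don't disturb the other things on the table.

Things in the scene. Friction and masses are not known exactly. Their poses are not given: they have to be found in the camera images.
- station: Fixed check-in station: scanner, board, tray in one row. Origin on the table under the middle of the scanner's front face; +x from that face over the board to the tray, +y along the face, z up. Scanner: black block, x -55 to 0 mm, 300 mm wide, top 90 mm above the table; glass window in the face looking to +x.
- board_edge (a point): Middle of the open far edge of the white board, at its top: the board is flat, station x 0 to 170 mm, 30 mm above the table. Beyond it lies the aluminium scrap tray, x 170 to 274 mm, floor at 4 mm, outer wall 32 mm high: chips pushed over the edge fall in. Side fences along board and tray: inner faces at station y +-155 mm, tops 38 mm above the table.
- strip_mid (a point): Middle of the grey strip on the board where jars are read, at board height: 58 mm in front of the scanner's face; the strip is 66 mm wide (station x 25 to 91 mm) and runs the board's width along station y.
- scraper: Scraper block, loose: black rubber block 40 mm thick (x) by 110 mm wide (y) by 30 mm high with a wooden grip rib on top, 24 mm (x) by 70 mm (y), from 30 to 70 mm height. 150 g. Origin at the centre of its underside; z up.
- mat: Fixed cork mat, home of the scraper: 120 (x) by 150 (y) by 3 mm. Origin at the centre of its underside on the table. At the start the scraper stands on it.
- trigger (a joint): Scan button travel: 0 released, 0.006 m fully down (sprung, 5 N fully down); it counts as pressed beyond 4 mm.
- trigger_top (a point): Centre of the top of the white round scan button (36 mm across, pressed straight down) on its round black housing (52 mm across, 12 mm high), fixed to the table.
- jar1: Paint jar, loose, may be absent: blue squat cylinder 44 mm across, 46 mm high with its white lid (lid 42 mm across, upper 12 mm), about 120 g. Origin at the centre of its underside, z up; its +x points to the middle of the paper barcode label on its side. A black ridge on the lid points the same way.
- jar1_label (a point): Middle of jar1's label: on its side, 22 mm out from its axis, 18 mm above its underside.
- jar2: Paint jar, loose, may be absent: blue squat cylinder 44 mm across, 46 mm high with its white lid (lid 42 mm across, upper 12 mm), about 120 g. Origin at the centre of its underside, z up; its +x points to the middle of the paper barcode label on its side. A black ridge on the lid points the same way.
- jar2_label (a point): Middle of jar2's label: on its side, 22 mm out from its axis, 18 mm above its underside.
- jar3: Paint jar, loose, may be absent: blue squat cylinder 44 mm across, 46 mm high with its white lid (lid 42 mm across, upper 12 mm), about 120 g. Origin at the centre of its underside, z up; its +x points to the middle of the paper barcode label on its side. A black ridge on the lid points the same way.
- jar3_label (a point): Middle of jar3's label: on its side, 22 mm out from its axis, 18 mm above its underside.
- jar4: Paint jar, loose, may be absent: blue squat cylinder 44 mm across, 46 mm high with its white lid (lid 42 mm across, upper 12 mm), about 120 g. Origin at the centre of its underside, z up; its +x points to the middle of the paper barcode label on its side. A black ridge on the lid points the same way.
- jar4_label (a point): Middle of jar4's label: on its side, 22 mm out from its axis, 18 mm above its underside.
- chip1: Loose terracotta mosaic chip, may be absent: 24 x 18 x 8 mm, 12 g, lying on the board at the start. Origin at the centre of its underside.
- chip2: Loose terracotta mosaic chip, may be absent: 24 x 18 x 8 mm, 12 g, lying on the board at the start. Origin at the centre of its underside.
- chip3: Loose terracotta mosaic chip, may be absent: 24 x 18 x 8 mm, 12 g, lying on the board at the start. Origin at the centre of its underside.
- chip4: Loose terracotta mosaic chip, may be absent: 24 x 18 x 8 mm, 12 g, lying on the board at the start. Origin at the centre of its underside.
- plate: Bystander, loose, to be left alone: white paper plate, 120 mm across, 14 mm high. Origin at the centre of its underside.
- tape: Bystander, loose, to be left alone: roll of tape lying flat, 64 mm across, 22 mm high. Origin at the centre of its underside.
- brush: Bystander, loose, to be left alone: paint brush lying along its x, 200 mm long, 10 mm thick. Origin at the centre of its underside.
- craftbox: Bystander, loose, to be left alone: patterned paper-covered box 75 x 110 x 60 mm. Origin at the centre of its underside.
- cup: Bystander, loose, to be left alone: clear water cup 70 mm across, 85 mm high. Origin at the centre of its underside.
Mind the look-alikes: they are no part of the job. Several things have the shape of the scraper; the one meant has the colours described above. Leave any green look-alike of the part that bears trigger alone.

How it is judged (in metres and radians):
On the way, in this order (a step that is already met when the one before it is completed fails the run):
1. The scraper block is held in the gripper down on the board (x of scraper in the frame of station between 0 and 0.17 m and y of scraper in the frame of station between -0.155 and 0.155 m and z of scraper in the frame of station below 0.04 m and contact force between the fingers and scraper above 1 N), for 0.1 s.
2. All chips lie in the scrap tray (x of chip1 in the frame of station between 0.168 and 0.28 m and y of chip1 in the frame of station between -0.16 and 0.16 m and z of each of chip1, chip2, chip3, chip4 in the frame of station below 0.027 m and x of chip2 in the frame of station between 0.168 and 0.28 m and y of chip2 in the frame of station between -0.16 and 0.16 m and x of chip3 in the frame of station between 0.168 and 0.28 m and y of chip3 in the frame of station between -0.16 and 0.16 m and x of chip4 in the frame of station between 0.168 and 0.28 m and y of chip4 in the frame of station between -0.16 and 0.16 m), for 0.2 s.
3. Every jar stands on the grey strip with its label facing the scanner (x of jar1 in the frame of station between 0.038 and 0.09 m and x of each of jar1_label, jar2_label, jar3_label, jar4_label in the frame of station below 0.056 m and y of jar1 in the frame of station between -0.138 and 0.138 m and z of jar1 in the frame of station between 0.025 and 0.036 m and angle between the x axis of each of jar1, jar2, jar3, jar4 and the x axis of station, either way round below 0.26 rad and angle between each of jar1, jar2, jar3, jar4's own z axis and vertical below 0.1 rad and linear speed of each of jar1, jar2, jar3, jar4 below 0.03 m/s and x of jar2 in the frame of station between 0.038 and 0.09 m and y of jar2 in the frame of station between -0.138 and 0.138 m and z of jar2 in the frame of station between 0.025 and 0.036 m and x of jar3 in the frame of station between 0.038 and 0.09 m and y of jar3 in the frame of station between -0.138 and 0.138 m and z of jar3 in the frame of station between 0.025 and 0.036 m and x of jar4 in the frame of station between 0.038 and 0.09 m and y of jar4 in the frame of station between -0.138 and 0.138 m and z of jar4 in the frame of station between 0.025 and 0.036 m), for 0.3 s.
4. The scan button is pressed while every jar is in place (all of step 3 and value of joint trigger above 0.004 m), for 0.05 s.
At the end, for the whole second after the job is handed in: Jars upright on the strip (axis over 38, label under 56 mm from the scanner face, within 138 mm of its middle), labels facing it within 0.26 rad; chips in the tray; scraper upright on its mat (centre within 42 x 45 mm); button released; all at rest (all of step 2 and all of step 3 and x of scraper in the frame of mat between -0.042 and 0.042 m and y of scraper in the frame of mat between -0.045 and 0.045 m and z of scraper in the frame of mat below 0.008 m and angle between scraper's own z axis and vertical below 0.1 rad and linear speed of scraper below 0.02 m/s and value of joint trigger below 0.002 m); the robot touches nothing.
It fails at once if A bystander (plate, tape roll, brush, patterned box, cup) is moved more than 40 mm (distance of any of plate, tape, brush, craftbox, cup from where it was at the start of the episode above 0.04 m).
It fails at once if The fingers touch a chip (contact force between the fingers and chip1 above 0.5 N or contact force between the fingers and chip2 above 0.5 N or contact force between the fingers and chip3 above 0.5 N or contact force between the fingers and chip4 above 0.5 N).
Of jar1, jar2, jar3, jar4 only 3 to 4 are there at a start; the rules pass over those that are not, and their reading is None.
Of chip1, chip2, chip3, chip4 only 2 to 4 are there at a start; the rules pass over those that are not, and their reading is None.
At some moment in a run one of jar1, jar2, jar3, jar4 may be knocked a few centimetres aside while the robot is not near it.
It also fails if it takes over 210 s, if anything falls off the work surface, if the arm or the gripper's body presses on something with over 40 N, if the wrist force passes 120 N, or if a joint passes its speed limit or range.

### The arm

A 6-joint arm with a two-finger parallel gripper is mounted at the origin on the work surface. World frame = base frame: x ahead of the robot, y to its left, z up, the work surface at z = 0. Lengths are in mm, angles in rad, forces in N, time in s.
With the tool pointing down it reaches from about 425 to 1125 mm from the base axis. Payload 14.9 kg.
Tool frame: the origin (TCP) lies midway between the tips of the shut fingers; the grasp point (between the pads) lies 19 mm behind it; z points along the fingers, x is the direction in which the jaws open and shut, and the axes are right-handed (so a half turn about z gives the same grasp; the last joint's range is limited). The gripper opens to 91 mm and grips with 3 to 60 N. Pads are 32 mm wide; open, the fingers measure 118 mm over their backs; the gripper's body (76 mm by 178 mm) begins 60 mm behind the grasp point.
Start: joints at [-0.033, 0.379, 1.734, -0, 1.028, -0.033], TCP at [700.013, -0.006, 213.932] pointing down, gripper open.
Joint ranges: [-2.77, 2.77], [-0.74, 2.19], [0, 2.66], [-1.06, 4.2], [0.31, 2.87], [-3.08, 3.08]. Speed limits (rad/s): [1.89, 1.89, 2.39, 3.14, 3.14, 3.14].

### API

Orientations are given as a unit quaternion [x, y, z, w].
In Python, from rig import arm, vision, models gives the robot as it stands.
- The arm moves only by the shell command python3 -m creep 'ROWS' [OPENING]. ROWS is JSON, a list of rows, each a list of 2 entries, a list of its own where there are three numbers: the shift along the tool's x, y, z in m, then the turn, a rotation vector about the tool's x, y, z in rad. In form: [[[x, y, z], [ax, ay, az]], ...]. A call has 1 to 12 rows; each row is the pose to reach, as a shift and turn from the pose commanded when the call began, along the tool's axes at that moment; what a row does not reach only later rows make up. A row lasts 1/8 s, in which the tool goes at most 62.5 mm and 10.7 degrees, less where a joint would pass 70% of its speed; a pose out of reach is approached as far as the arm can. A call with a gripper value outside its range is refused whole. OPENING is the closure, from -1 (fully open) to 1 (shut), set as the call begins (- or left out, the last holds). The fingers move at their own pace and stop on an object; the grip force is fixed at half the most. Time passes only in rows, so rows that repeat a pose let the fingers close. It gives the time, the measured TCP pose, the force and the opening at its end, in the units of the state.
- arm.get_obs(): the state, without advancing time (a new reading comes with each control period).
- vision.snapshot(name): name is "scene" or "side" or "wrist"; returns the picture (420x560x3 uint8, blue, green, red); there is no depth.
- vision.camera_model(name): a dict with "fx", "fy", "cx", "cy" (pixels), "cam_to_world" (4x4, takes a point from camera to world coordinates). Camera axes: x right, y up, looking along -z (the intrinsics and any distortion apply to the point x, -y, -z); pixel columns grow to the right and rows downward; lengths in mm; the calibration is good to about 2 mm. A picture is of the moment at which its call begins: read the wrist's pose just before it. camera_model takes no time and is no camera call; for the wrist camera it gives the pose at the moment of the call.
- arm.finish_job(): hands the job in, once; it reports no verdict.
Trained networks look in the newest picture that a camera, given by its name, has taken for a name from the list of things; names that differ only in an ending like _2 or _b are one class to them, and where a whole thing is asked for, a point or a joint stands for the part that bears it (a point fixed in the world has none). Each returns a list of dicts, best first, with "score" (0 to 1); they miss things now and then, are a little off and sometimes report something else, mostly with a low value. They report only what shows in the picture. A call takes as long as a camera call. They do not tell look-alikes from the thing itself.
- models.search_frame(camera, query): "location" ([x, y, z] in mm, in world coordinates, good to about 4 mm: the middle of the surface that is visible of it).
- models.silhouettes(camera, query): "region" (420x560 bool, what is visible of it).
The state is a dict: "time": time; "joints": joint angles; "qvel": joint speeds; "joint_torque": joint torques, N m; "position": TCP position; "tcp_rot": TCP orientation; "ft_force": force on the tool from outside, world axes, zero at the start; "moment": the same for the moment, N m; "opening": opening from 0.0 (shut) to 1.0 (fully open).
Only numpy, scipy, OpenCV 4.12 (cv2) and the standard library are available. Lean on these libraries where they do the work, as an engineer would, in place of code of your own. Each camera call takes 0.05 s, during which the arm holds its last target.

## Working session

There is one attempt and no reset: what is moved stays moved. The work goes in short steps, Python scripts to look and compute and a shell command to move; the robot and the scene stay as the last step left them, time stands still between calls to the robot, and variables do not carry over. Pictures are saved under pics/ and viewed, and the job is handed in when it is done.

```bash
ls; mkdir -p pics
python3 - <<'E'
from rig import arm, vision, models
import cv2
print(arm.get_obs())
for n in ["scene","side","wrist"]:
    cv2.imwrite(f"pics/{n}0.png",vision.snapshot(n)); print(n,vision.camera_model(n))
E
```

```text
pics
{'time': 0.0, 'joints': array([-3.33109941e-02,  3.79435319e-01,  1.73476075e+00, -1.98897353e-05,
        1.02850502e+00, -3.33170795e-02]), 'qvel': array([ 1.31261193e-03,  1.61976518e-03, -2.95316266e-04,  2.93981101e-04,
        1.33626088e-03,  6.68091066e-05]), 'joint_torque': array([ 6.45993277e-04, -7.63727903e+01, -4.34372771e+01,  6.49972307e-02,
        4.23743343e-02, -1.55693674e-04]), 'position': array([ 6.99610045e+02, -4.97784327e-03,  2.13279468e+02]), 'tcp_rot': array([ 9.99999846e-01,  8.17994821e-06, -5.54195253e-04, -9.94937112e-06]), 'ft_force': array([-0.21107381, -0.98798076, -0.09230273]), 'moment': array([ 0.00122192, -0.03925715,  0.0149847 ]), 'opening': 0.9993639479546292}
scene {'fx': 433.65104691896437, 'fy': 433.65104691896437, 'cx': 280.3652160732113, 'cy': 199.3072252176772, 'cam_to_world': array([[ 5.69179578e-01, -5.66684174e-01,  5.95737909e-01,
         1.32530006e+03],
       [ 8.22178615e-01,  3.98921561e-01, -4.06059003e-01,
        -5.91646979e+02],
       [-7.54548599e-03,  7.20923460e-01,  6.92973614e-01,
         1.03090790e+03],
    
[... 313 characters left out ...]
1, -6.42708743e-01,  6.66177939e-01,
         1.00975059e+03],
       [ 1.82193677e-02,  7.14360431e-01,  6.99540727e-01,
         1.11127661e+03],
       [ 0.00000000e+00,  0.00000000e+00,  0.00000000e+00,
         1.00000000e+00]])}
wrist {'fx': 332.5563165121893, 'fy': 332.5563165121893, 'cx': 288.1476192620714, 'cy': 206.59340055526684, 'cam_to_world': array([[ 9.99999012e-01,  1.40241016e-03,  9.71909813e-05,
         7.00995327e+02],
       [-1.38360358e-03,  9.69642778e-01,  2.44521917e-01,
         6.86744445e+01],
       [ 2.48679488e-04, -2.44521810e-01,  9.69643761e-01,
         3.83766119e+02],
       [ 0.00000000e+00,  0.00000000e+00,  0.00000000e+00,
         1.00000000e+00]])}
```

View pics/scene0.png

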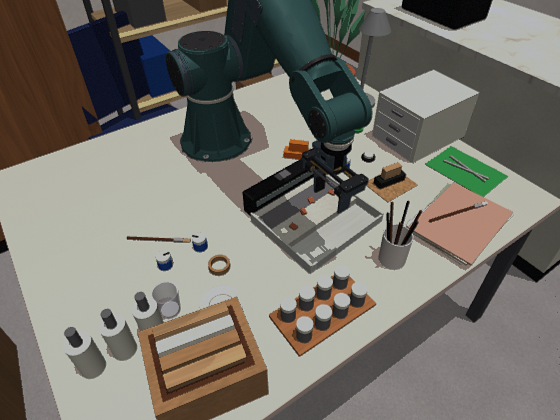

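View pics/side0.png

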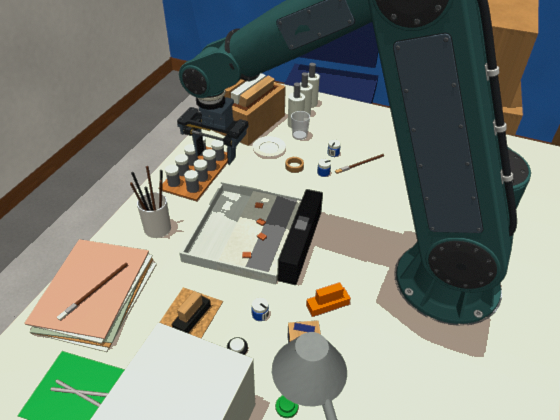

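View pics/wrist0.png

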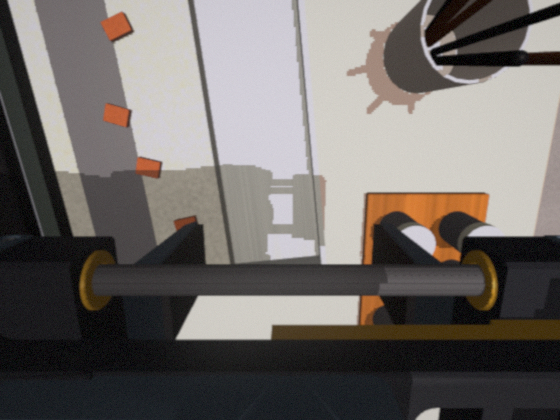

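Run:
```python
from rig import arm, vision, models
import numpy as np
for c in ["scene","side"]:
    vision.snapshot(c)
    for q in ["station","scraper","mat","trigger","jar1","chip1","plate","tape","brush","craftbox","cup"]:
        for r in models.search_frame(c,q):
            print(c,q,np.round(r["location"]).astype(int),round(r["score"],2))
print(arm.get_obs()["time"])
```

```text
scene station [582  18  31] 0.9
scene scraper [597 368  33] 0.97
scene scraper [284 188  40] 0.76
scene scraper [581  20  29] 0.33
scene mat [625 360   5] 0.9
scene mat [578  15  27] 0.75
scene mat [ 483 -427   45] 0.63
scene trigger [450 412  22] 0.52
scene jar1 [ 484 -428   42] 0.72
scene jar1 [579  18  32] 0.6
scene jar1 [ 477 -307   40] 0.49
scene chip1 [ 484 -311   38] 0.63
scene chip1 [594 -40  38] 0.6
scene chip1 [ 615 -473   53] 0.56
scene chip1 [556  22  35] 0.41
scene plate [ 660 -351   11] 0.96
scene tape [ 581 -298   19] 0.7
scene tape [446 409  20] 0.63
scene tape [577  17  30] 0.42
scene brush [ 482 -430   46] 0.61
scene brush [ 384 -394    6] 0.56
scene cup [ 614 -475   54] 0.64
scene cup [447 409  20] 0.24
side station [552  75  26] 0.82
side scraper [576 392  37] 0.84
side scraper [277 219  30] 0.75
side mat [568 371   4] 0.86
side trigger [443 420  21] 0.61
side trigger [272 520  23] 0.5
side jar1 [426 315  50] 0.8
side jar1 [ 467 -414   32] 0.74
side jar1 [ 465 -292   34] 0.53
side chip1 [553  30  36] 0.52
side chip1 [568 372   5] 0.5
side chip1 [537 159  33] 0.48
side chip1 [525  81  39] 0.44
side chip1 [588 -35  39] 0.38
side plate [ 693 -364    7] 0.76
side plate [551  77  28] 0.39
side plate [ 466 -414   34] 0.32
side tape [ 565 -286   15] 0.49
side brush [ 379 -387   13] 0.54
side craftbox [313 337  64] 0.68
side cup [ 613 -460   59] 0.65
side cup [ 468 -409   35] 0.18
1.35
```

Run:
```python
import cv2
a=cv2.imread("pics/scene0.png"); cv2.imwrite("pics/s0z.png",cv2.resize(a[120:300,130:430],None,fx=2.6,fy=2.6,interpolation=cv2.INTER_CUBIC))
a=cv2.imread("pics/side0.png"); cv2.imwrite("pics/d0z.png",cv2.resize(a[120:420,150:400],None,fx=2,fy=2,interpolation=cv2.INTER_CUBIC))
```

```text
(no output)
```

View pics/s0z.png

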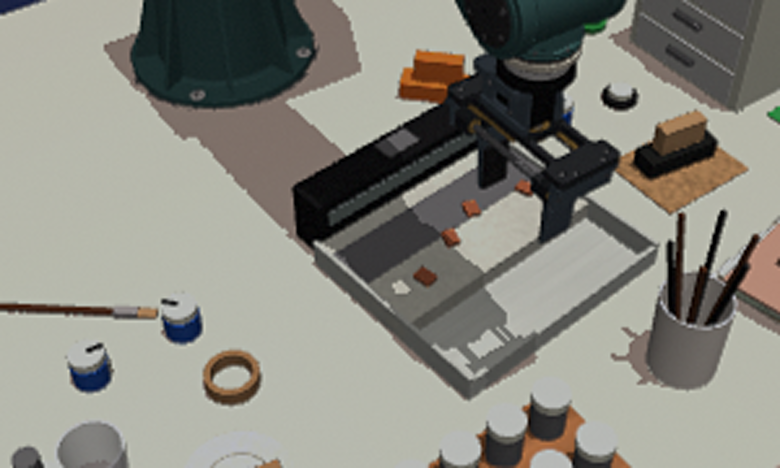

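View pics/d0z.png

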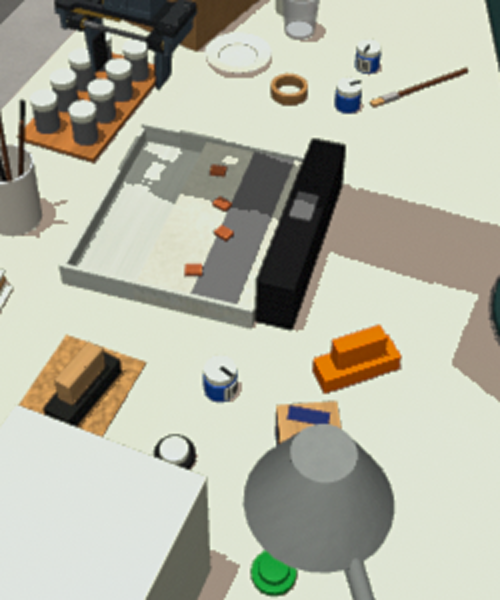

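```bash
cat > h.py <<'E'
import numpy as np,cv2
from scipy.spatial.transform import Rotation as R
def px2w(cm,u,v,z):
    T=np.array(cm["cam_to_world"]); d=np.array([(u-cm["cx"])/cm["fx"],-(v-cm["cy"])/cm["fy"],-1.0])
    d=T[:3,:3]@d; o=T[:3,3]; return o+d*(z-o[2])/d[2]
def w2px(cm,p):
    T=np.array(cm["cam_to_world"]); q=T[:3,:3].T@(np.asarray(p,float)-T[:3,3]); 
    return np.array([cm["cx"]+cm["fx"]*q[0]/-q[2],cm["cy"]-cm["fy"]*q[1]/-q[2]])
E
python3 - <<'E'
import cv2
a=cv2.imread("pics/side0.png"); cv2.imwrite("pics/d1z.png",cv2.resize(a[175:290,170:340],None,fx=4.5,fy=4.5,interpolation=cv2.INTER_CUBIC))
a=cv2.imread("pics/scene0.png"); cv2.imwrite("pics/s1z.png",cv2.resize(a[140:275,230:400],None,fx=4.4,fy=4.4,interpolation=cv2.INTER_CUBIC))
E
```

```text
(no output)
```

View pics/d1z.png

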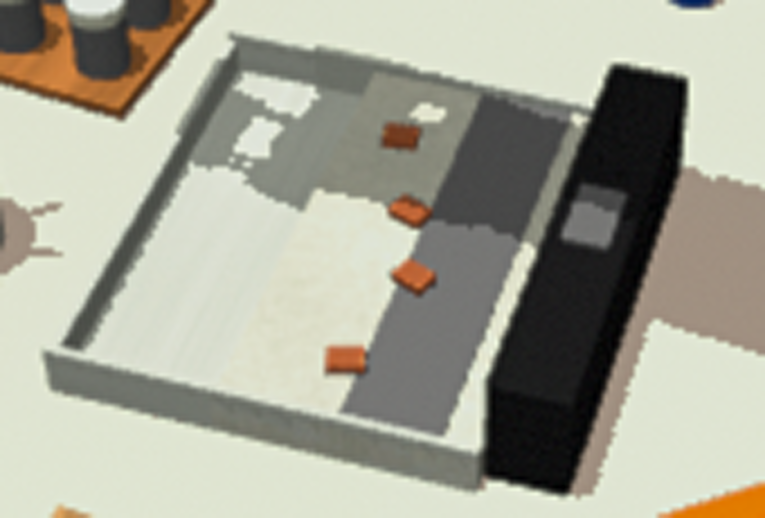

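View pics/s1z.png

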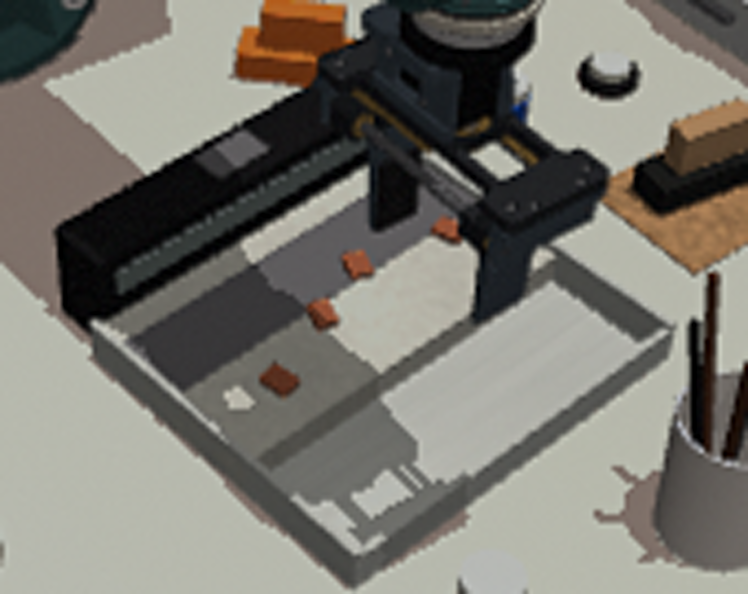

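```bash
cat >> h.py <<'E'
def S2W(S,p):
    x,y,a=S; c,s=np.cos(a),np.sin(a); p=np.atleast_2d(np.asarray(p,float))
    return np.stack([x+c*p[:,0]-s*p[:,1],y+s*p[:,0]+c*p[:,1],p[:,2] if p.shape[1]>2 else 0*p[:,0]],1)
def W2S(S,p):
    x,y,a=S; c,s=np.cos(a),np.sin(a); dx,dy=p[0]-x,p[1]-y
    return np.array([c*dx+s*dy,-s*dx+c*dy])
E
python3 - <<'E'
from rig import vision
from h import *
from scipy.optimize import least_squares
cm=vision.camera_model("side"); cs=vision.camera_model("scene")
pts=[((687,78),(-55,-150,90)),((612,66),(0,-150,90)),((490,382),(0,150,90)),((575,405),(-55,150,90)),((480,95),(91,-155,30)),((572,118),(25,-155,30))]
P=np.array([p[1] for p in pts]); U=np.array([[170+p[0][0]/4.5,175+p[0][1]/4.5] for p in pts])
f=lambda S:(np.array([w2px(cm,q) for q in S2W(S,P)])-U).ravel()
r=least_squares(f,[480,50,0.2],loss="soft_l1"); print(r.x,np.round(r.fun.reshape(-1,2),1))
S=r.x
for n,c,z in(("side",cm,0),("scene",cs,0)):
    im=cv2.imread(f"pics/{n}0.png"); im=cv2.resize(im,None,fx=3,fy=3)
    def poly(L,col):
        q=[tuple(int(t*3+1) for t in w2px(c,x)) for x in S2W(S,L)]
        for a,b in zip(q,q[1:]+q[:1]): cv2.line(im,a,b,col,1)
    poly([(-55,-150,90),(0,-150,90),(0,150,90),(-55,150,90)],(0,255,0))
    poly([(0,-155,30),(170,-155,30),(170,155,30),(0,155,30)],(255,0,255))
    poly([(25,-155,30),(91,-155,30),(91,155,30),(25,155,30)],(255,0,0))
    poly([(274,-155,32),(0,-155,38),(0,155,38),(274,155,32)],(0,255,255))
    x0,y0=(500,500) if n=="side" else (680,400)
    cv2.imwrite(f"pics/fit_{n}.png",im[y0:y0+420,x0:x0+560])
for u,v in ((402,137),(410,210),(414,276),(346,357)):
    w=px2w(cm,170+u/4.5,175+v/4.5,38); print("chip",w.round(),W2S(S,w).round())
for u,v in ((280,378),(323,312),(358,263),(446,228)):
    w=px2w(cs,230+u/4.4,140+v/4.4,38); print("chip",w.round(),W2S(S,w).round())
E
```

```text
[4.44221316e+02 3.87891808e+01 1.13131166e-01] [[ 0.7 -0.3]
 [-0.5 -1.2]
 [-1.   0.9]
 [ 0.5  0.4]
 [ 0.1  0.3]
 [ 0.1 -0.7]]
chip [582. -37.  38.] [128. -91.]
chip [548.  25.  38.] [102. -26.]
chip [522.  78.  38.] [81. 31.]
chip [532. 158.  38.] [101. 109.]
chip [593. -44.  38.] [139. -99.]
chip [559.  20.  38.] [111. -31.]
chip [532.  72.  38.] [91. 24.]
chip [541. 151.  38.] [108. 101.]
```

View pics/fit_side.png

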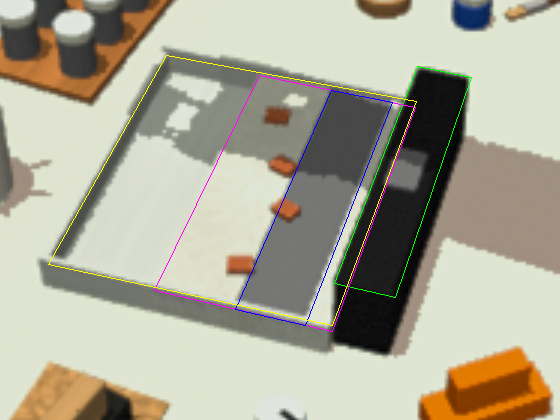

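View pics/fit_scene.png

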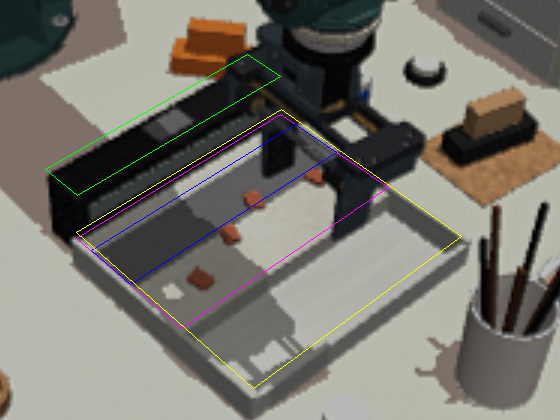

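Run:
```python
from rig import vision
from h import *
c=vision.camera_model("wrist"); T=c["cam_to_world"]
for u,v in ((117,27),(117,115),(149,167),(186,222)): print(px2w(c,u,v,38).round())
print(w2px(c,[699.6,0,213]))
```

```text
[540. 157.  38.]
[530.  76.  38.]
[556.  24.  38.]
[590. -36.  38.]
[285.15060388 251.53242905]
```

```bash
python3 - <<'E'
from rig import vision
from h import *
c=vision.camera_model("scene"); s=vision.camera_model("side")
for n,cc,L in (("scene",c,[(375,135,0),(430,157,0),(475,95,0),(368,155,12),(377,10,0),(388,178,70),(388,185,30)]),("side",s,[(237,346,17),(147,333,0),(287,405,10),(313,345,250),(191,305,70)])):
    for u,v,z in L: print(n,u,v,px2w(cc,u,v,z).round())
E
python3 -m creep '[[[-0.04,-0.06,-0.05],[0,0,0]],[[-0.08,-0.12,-0.08],[0,0,0]],[[-0.11,-0.18,-0.09],[0,0,0]],[[-0.11,-0.24,-0.09],[0,0,0]],[[-0.11,-0.30,-0.09],[0,0,0]],[[-0.11,-0.34,-0.09],[0,0,0]],[[-0.11,-0.34,-0.09],[0,0,0]],[[-0.11,-0.34,-0.09],[0,0,0]]]'
python3 - <<'E'
from rig import vision,arm
import cv2
print(arm.get_obs()["position"])
for n in ["scene","side","wrist"]: cv2.imwrite(f"pics/{n}1.png",vision.snapshot(n))
E
```

```text
scene 375 135 [351. 539.   0.]
scene 430 157 [576. 610.   0.]
scene 475 95 [ 386. 1125.    0.]
scene 368 155 [441. 414.  12.]
scene 377 10 [-618. 1480.    0.]
scene 388 178 [622. 326.  70.]
scene 388 185 [620. 338.  30.]
side 237 346 [437. 419.  17.]
side 147 333 [665. 464.   0.]
side 287 405 [271. 507.  10.]
side 313 345 [232. 486. 250.]
side 191 305 [575. 388.  70.]
time: 2.35
position: [589.8, 340.3, 303.7]
tcp_rot: [1.0, 0.001, -0.0, 0.0]
ft_force: [-1.7, 0.4, 0.3]
opening: 1.001
[589.79203833 340.30251905 303.67453022]
```

View pics/wrist1.png

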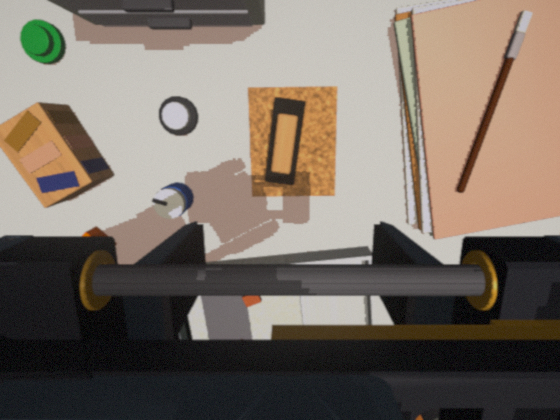

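View pics/scene1.png

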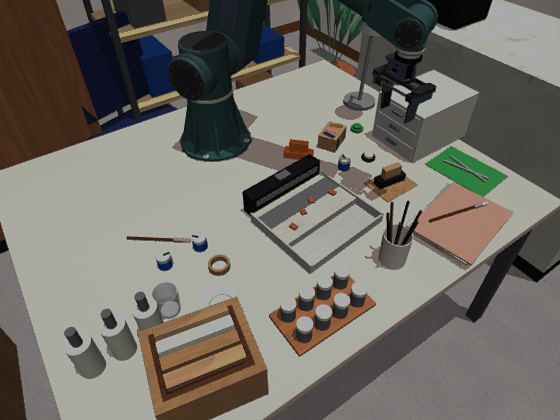

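View pics/side1.png

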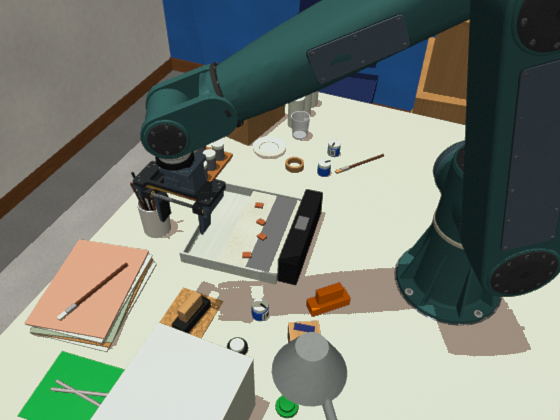

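Run:
```python
from rig import vision
from h import *
import pickle
c=vision.camera_model("wrist"); 
im=cv2.imread("pics/wrist1.png"); cv2.imwrite("pics/w1z.png",cv2.resize(im[70:210,140:345],None,fx=3.8,fy=3.8,interpolation=cv2.INTER_CUBIC))
print("mat",[px2w(c,u,v,3).round(1) for u,v in((248,87),(337,87),(337,195),(250,195))])
print("btn",px2w(c,178,115,18))
print("jar lid",px2w(c,170,201,46), "green",px2w(c,40,38,18))
```

```text
mat [array([538.2, 453.8,   3. ]), array([657.5, 453.5,   3. ]), array([662.4, 305.5,   3. ]), array([536.4, 305.9,   3. ])]
btn [446.25388882 417.51561778  18.        ]
jar lid [435.4280664  307.31619418  46.        ] green [281.11016527 511.00958035  18.        ]
```

View pics/w1z.png

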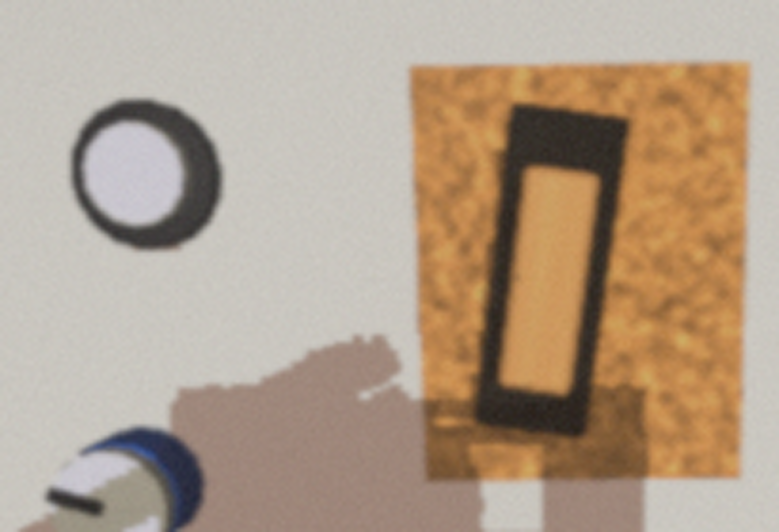

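Run:
```python
from rig import vision
from h import *
c=vision.camera_model("wrist")
P=np.array([px2w(c,140+(x+.5)/3.8-.5,70+(y+.5)/3.8-.5,73) for x,y in ((525,166),(600,170),(573,397),(500,388))])
print(P.round(1),P.mean(0)); d=(P[0]+P[1]-P[2]-P[3])/2; print(np.hypot(*d[:2]),np.degrees(np.arctan2(-d[0],d[1])))
P=np.array([px2w(c,140+(x+.5)/3.8-.5,70+(y+.5)/3.8-.5,33) for x,y in ((512,103),(629,120),(582,437),(477,424))])
print(P.round(1),P.mean(0)); d=(P[0]+P[1]-P[2]-P[3])/2; print(np.hypot(*d[:2]),np.degrees(np.arctan2(-d[0],d[1])))
```

```text
[[579.8 417.9  73. ]
 [602.8 416.6  73. ]
 [594.4 346.7  73. ]
 [571.2 349.7  73. ]] [587.05089235 382.74520402  73.        ]
69.55887170013422 -7.016318366252459
[[574.6 439.1  33. ]
 [613.5 433.6  33. ]
 [597.9 326.4  33. ]
 [560.8 331.2  33. ]] [586.69545556 382.59003156  33.        ]
108.53758342568798 -7.760943911030393
```

```bash
python3 -m creep '[[[-0.003,-0.042,0.05],[0,0,0.129]],[[-0.003,-0.042,0.11],[0,0,0.129]],[[-0.003,-0.042,0.17],[0,0,0.129]],[[-0.003,-0.042,0.22],[0,0,0.129]],[[-0.003,-0.042,0.25],[0,0,0.129]],[[-0.003,-0.042,0.263],[0,0,0.129]],[[-0.003,-0.042,0.263],[0,0,0.129]],[[-0.003,-0.042,0.263],[0,0,0.129]]]' -1
python3 - <<'E'
from rig import vision
import cv2
cv2.imwrite("pics/scene2.png",cv2.resize(vision.snapshot("scene")[120:240,310:450],None,fx=4,fy=4))
E
```

```text
time: 3.5
position: [588.0, 382.2, 42.6]
tcp_rot: [0.998, -0.065, 0.001, -0.001]
ft_force: [1.3, 0.2, 0.0]
opening: 1.001
```

View pics/scene2.png

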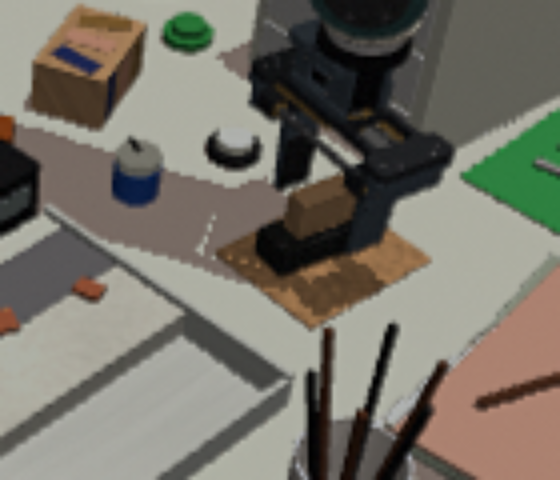

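```bash
python3 -m creep '[[[0,0,0],[0,0,0]],[[0,0,0],[0,0,0]],[[0,0,0],[0,0,0]],[[0,0,0],[0,0,0]],[[0,0,0],[0,0,0]]]' 1
```

```text
time: 4.18
position: [587.0, 382.0, 40.9]
tcp_rot: [0.998, -0.064, -0.0, 0.0]
ft_force: [0.0, 0.1, -0.1]
opening: 0.482
```

```bash
python3 -m creep '[[[0,0,0],[0,0,0]],[[0,0,0],[0,0,0]],[[0,0,0],[0,0,0]],[[0,0,0],[0,0,0]],[[0,0,0],[0,0,0]]]' 1
```

```text
time: 4.8
position: [587.0, 381.9, 40.9]
tcp_rot: [0.998, -0.064, -0.0, 0.0]
ft_force: [-1.0, -0.3, -1.6]
opening: 0.259
```

```bash
python3 -m creep '[[[0,0,-0.06],[0,0,0]],[[0,0,-0.12],[0,0,0]],[[0,0.03,-0.17],[0,0,-0.05]],[[0.005,0.09,-0.21],[0,0,-0.1]],[[0.01,0.15,-0.22],[0,0,-0.15]],[[0.01,0.21,-0.22],[0,0,-0.2]],[[0.02,0.27,-0.22],[0,0,-0.242]],[[0.02,0.32,-0.22],[0,0,-0.242]],[[0.02,0.36,-0.22],[0,0,-0.242]],[[0.02,0.36,-0.22],[0,0,-0.242]],[[0.02,0.36,-0.22],[0,0,-0.242]]]'
python3 - <<'E'
from rig import vision,arm
import cv2,pickle
c=vision.camera_model("wrist");im=vision.snapshot("wrist");cv2.imwrite("pics/wrist3.png",im);pickle.dump(c,open("cw3.pkl","wb"))
cv2.imwrite("pics/w3z.png",cv2.resize(im[0:300],None,fx=1.42,fy=1.42,interpolation=cv2.INTER_CUBIC))
E
```

```text
time: 6.18
position: [560.6, 22.6, 261.0]
tcp_rot: [0.998, 0.056, 0.0, -0.0]
ft_force: [-0.2, 0.3, -1.9]
opening: 0.261
```

View pics/w3z.png

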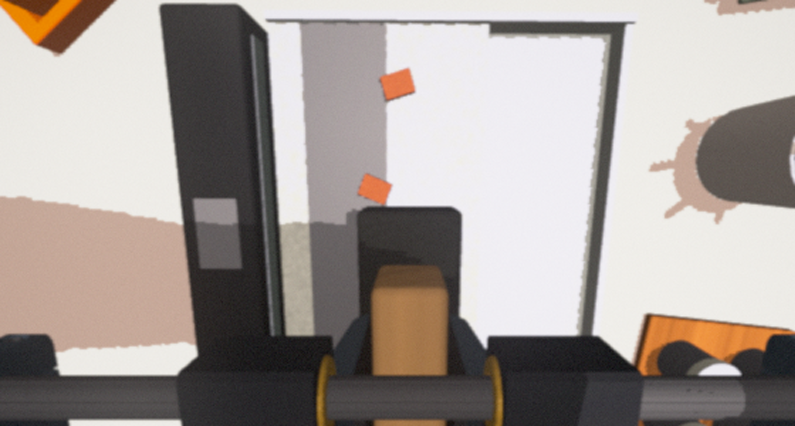

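Run:
```python
from h import *
import pickle
c=pickle.load(open("cw3.pkl","rb"))
g=lambda x,y,z:px2w(c,(x+.5)/1.42-.5,(y+.5)/1.42-.5,z)
a,b=g(302,25,30),g(313,330,30); print("x25",a,b,np.arctan2(-(a-b)[0],(a-b)[1]))
a2,b2=g(386,25,30),g(388,205,30); print("x91",a2,b2,np.arctan2(-(a2-b2)[0],(a2-b2)[1]))
print("scan top",g(163,5,90),g(240,5,90))
print("outer wall", g(627,25,32),g(597,335,32))
print("fence left",g(268,21,38),"right",g(634,22,38))
for p in ((397,84),(375,189)): print("chip",g(*p,38))
S=[452,38,.113]
for q in (a,b,a2,b2,g(163,5,90),g(240,5,90),g(627,25,32),g(268,21,38),g(634,22,38),g(397,84,38),g(375,189,38)): print(W2S(S,q).round(1))
```

```text
x25 [460.3804729  192.13160799  30.        ] [483.84545613 -52.59184183  30.        ] 0.09559144206953518
x91 [524.34501862 199.296128    30.        ] [539.45002159  64.28659831  30.        ] 0.11141766979026355
scan top [384.5863379  178.64509717  90.        ] [433.95991457 184.17739511  90.        ]
outer wall [707.23363412 219.22393958  32.        ] [736.25801867 -28.55560092  32.        ]
fence left [436.77595176 189.98036931  38.        ] right [709.70188984 219.87257821  38.        ]
chip [537.44719822 157.17189711  38.        ]
chip [527.94974961  76.39595677  38.        ]
[ 25.7 152.2]
[ 21.4 -93.6]
[ 90.1 152.1]
[89.9 16.3]
[-51.1 147.3]
[ -1.4 147.3]
[274.  151.3]
[  2.  152.7]
[276.6 151.7]
[ 98.3 108.8]
[79.8 29.6]
```

```bash
python3 -m creep '[[[-0.05,-0.024,0.03],[0,0,0]],[[-0.067,-0.024,0.08],[0,0,0]],[[-0.067,-0.024,0.13],[0,0,0]],[[-0.067,-0.024,0.165],[0,0,0]],[[-0.067,-0.024,0.18],[0,0,0]],[[-0.067,-0.024,0.188],[0,0,0]],[[-0.067,-0.024,0.191],[0,0,0]],[[-0.067,-0.024,0.191],[0,0,0]]]'
python3 - <<'E'
from rig import vision,arm
import cv2,numpy as np
a=cv2.resize(vision.snapshot("side")[170:300,170:340],None,fx=3,fy=3);b=cv2.resize(vision.snapshot("scene")[130:275,230:400],None,fx=2.7,fy=2.7)
h=min(len(a),len(b));cv2.imwrite("pics/m4.png",np.hstack([a[:h,:400],b[:h,:400]]))
E
```

```text
time: 7.22
position: [491.9, 38.8, 70.7]
tcp_rot: [0.998, 0.057, 0.001, 0.0]
ft_force: [-0.3, -0.1, -1.7]
opening: 0.262
```

View pics/m4.png

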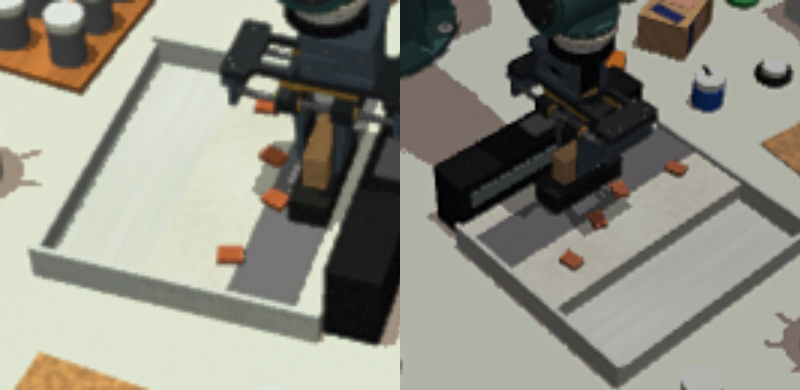

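```bash
python3 -m creep '[[[0.012,0,0],[0,0,0]],[[0.024,0,0],[0,0,0]],[[0.036,0,0],[0,0,0]],[[0.048,0,0],[0,0,0]],[[0.06,0,0],[0,0,0]],[[0.072,0,0],[0,0,0]],[[0.084,0,0],[0,0,0]],[[0.096,0,0],[0,0,0]],[[0.108,0,0],[0,0,0]],[[0.12,0,0],[0,0,0]],[[0.13,0,0],[0,0,0]],[[0.132,0,0],[0,0,0]]]'
cat > look.py <<'E'
import sys
from rig import vision,arm
import cv2,numpy as np
a=cv2.resize(vision.snapshot("side")[170:300,170:340],None,fx=3,fy=3);b=cv2.resize(vision.snapshot("scene")[130:275,230:400],None,fx=2.7,fy=2.7)
h=min(len(a),len(b));cv2.imwrite(f"pics/{sys.argv[1]}.png",np.hstack([a[:h,:400],b[:h,:400]]))
E
python3 look.py m5
```

```text
time: 8.82
position: [623.1, 53.7, 69.9]
tcp_rot: [0.998, 0.056, 0.0, -0.0]
ft_force: [-0.2, -0.1, -1.3]
opening: 0.26
```

View pics/m5.png

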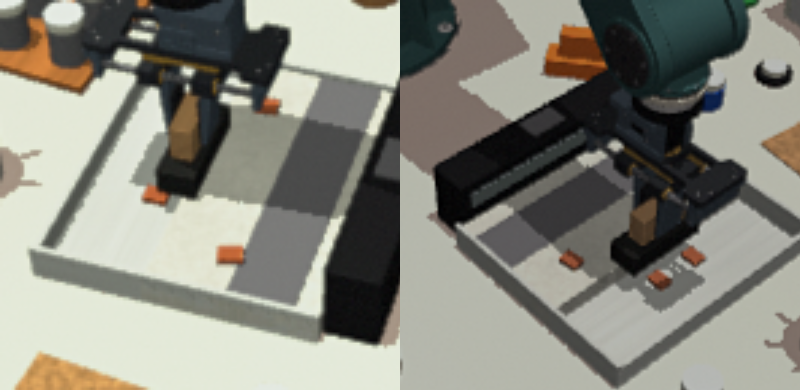

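```bash
python3 -m creep '[[[-0.015,0,-0.02],[0,0,0]],[[-0.05,-0.03,-0.04],[0,0,0]],[[-0.09,-0.07,-0.04],[0,0,0]],[[-0.12,-0.095,-0.04],[0,0,0]],[[-0.122,-0.095,-0.04],[0,0,0]],[[-0.122,-0.095,-0.02],[0,0,0]],[[-0.122,-0.095,-0.005],[0,0,0]],[[-0.122,-0.095,0],[0,0,0]],[[-0.122,-0.095,0],[0,0,0]]]'
python3 look.py m6
```

```text
time: 10.05
position: [490.5, 134.0, 69.7]
tcp_rot: [0.998, 0.056, -0.0, 0.0]
ft_force: [0.5, 0.1, -2.2]
opening: 0.26
```

View pics/m6.png

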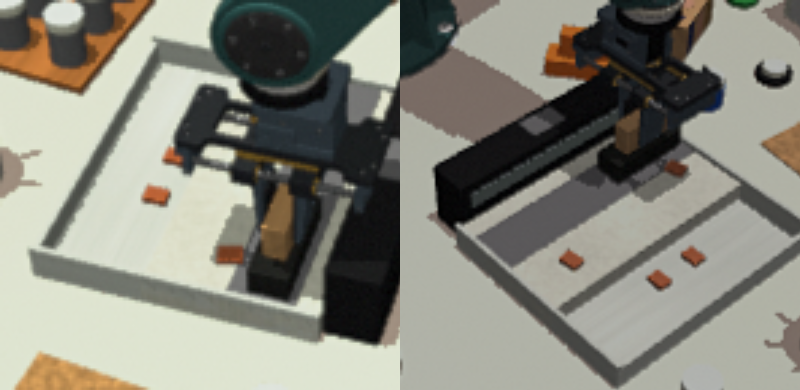

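Two chips are in the tray. Next I sweep the +y lane.

```bash
python3 -m creep '[[[0.012,0,0],[0,0,0]],[[0.024,0,0],[0,0,0]],[[0.036,0,0],[0,0,0]],[[0.048,0,0],[0,0,0]],[[0.06,0,0],[0,0,0]],[[0.072,0,0],[0,0,0]],[[0.084,0,0],[0,0,0]],[[0.096,0,0],[0,0,0]],[[0.108,0,0],[0,0,0]],[[0.12,0,0],[0,0,0]],[[0.122,0,0],[0,0,0]],[[0.122,0,0],[0,0,0]]]'
python3 -m creep '[[[-0.015,0,-0.02],[0,0,0]],[[-0.05,0.03,-0.04],[0,0,0]],[[-0.08,0.09,-0.04],[0,0,0]],[[-0.1,0.14,-0.04],[0,0,0]],[[-0.112,0.19,-0.04],[0,0,0]],[[-0.112,0.19,-0.03],[0,0,0]],[[-0.112,0.19,-0.01],[0,0,0]],[[-0.112,0.19,0],[0,0,0]],[[-0.112,0.19,0],[0,0,0]]]'
python3 look.py m7
```

```text
time: 11.65
position: [611.5, 148.0, 69.8]
tcp_rot: [0.998, 0.056, -0.0, 0.0]
ft_force: [0.6, 0.2, -1.3]
opening: 0.258
time: 12.78
position: [521.3, -52.8, 69.3]
tcp_rot: [0.998, 0.057, -0.001, -0.0]
ft_force: [-0.2, -0.5, -1.6]
opening: 0.263
```

View pics/m7.png

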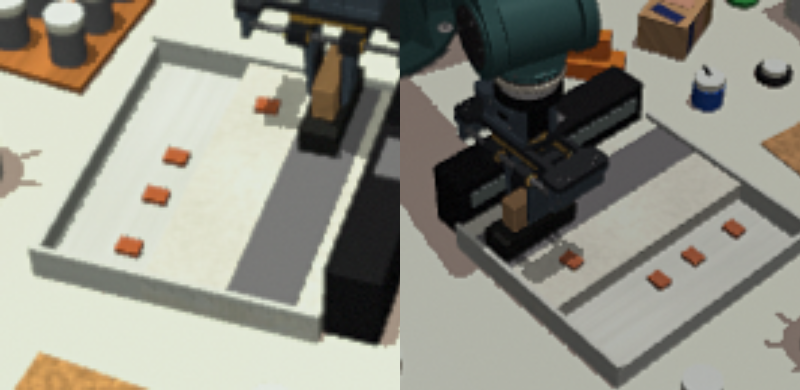

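```bash
python3 -m creep '[[[0.012,0,0],[0,0,0]],[[0.024,0,0],[0,0,0]],[[0.036,0,0],[0,0,0]],[[0.048,0,0],[0,0,0]],[[0.06,0,0],[0,0,0]],[[0.072,0,0],[0,0,0]],[[0.084,0,0],[0,0,0]],[[0.096,0,0],[0,0,0]],[[0.108,0,0],[0,0,0]],[[0.112,0,0],[0,0,0]],[[0.112,0,0],[0,0,0]]]'
python3 -m creep '[[[-0.015,0,-0.02],[0,0,0]],[[-0.03,0,-0.07],[0,0,0]],[[-0.03,0,-0.13],[0,0,0]],[[-0.03,-0.06,-0.15],[0,0,0]],[[-0.03,-0.1,-0.15],[0,0,0]],[[-0.03,-0.1,-0.15],[0,0,0]]]'
python3 look.py m8
```

```text
time: 14.25
position: [633.1, -40.7, 69.8]
tcp_rot: [0.998, 0.057, -0.0, -0.0]
ft_force: [0.7, -0.5, -1.9]
opening: 0.261
time: 15.0
position: [591.3, 57.2, 220.3]
tcp_rot: [0.998, 0.058, 0.0, -0.0]
ft_force: [-0.7, -0.7, -1.5]
opening: 0.263
```

View pics/m8.png

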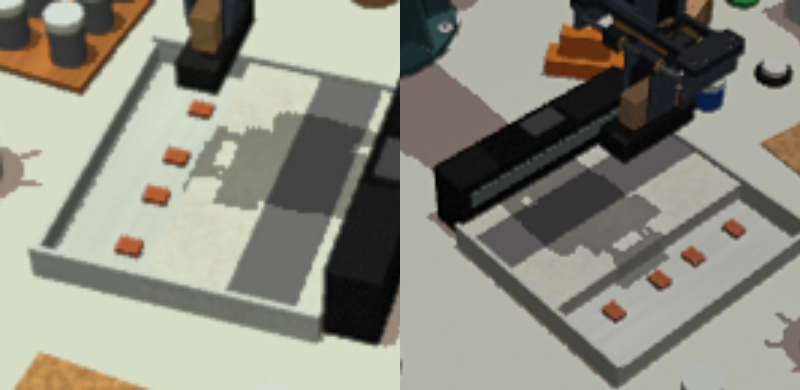

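```bash
python3 -m creep '[[[0.008,-0.06,0],[0,0,0.04]],[[0.016,-0.12,0],[0,0,0.08]],[[0.024,-0.18,0],[0,0,0.113]],[[0.032,-0.24,0],[0,0,0.113]],[[0.04,-0.29,0.02],[0,0,0.113]],[[0.042,-0.32,0.06],[0,0,0.113]],[[0.042,-0.32,0.11],[0,0,0.113]],[[0.042,-0.32,0.15],[0,0,0.113]],[[0.042,-0.32,0.17],[0,0,0.113]],[[0.042,-0.32,0.176],[0,0,0.113]],[[0.042,-0.32,0.179],[0,0,0.113]],[[0.042,-0.32,0.179],[0,0,0.113]]]'
python3 - <<'E'
from rig import vision
import cv2,numpy as np
a=cv2.resize(vision.snapshot("side")[250:350,140:260],None,fx=3.3,fy=3.3);b=cv2.resize(vision.snapshot("scene")[130:230,330:450],None,fx=3.3,fy=3.3)
cv2.imwrite("pics/m9.png",np.hstack([a,b]))
E
```

```text
time: 16.6
position: [598.4, 378.1, 42.2]
tcp_rot: [1.0, -0.0, 0.001, -0.0]
ft_force: [0.2, -0.3, -2.1]
opening: 0.261
```

View pics/m9.png

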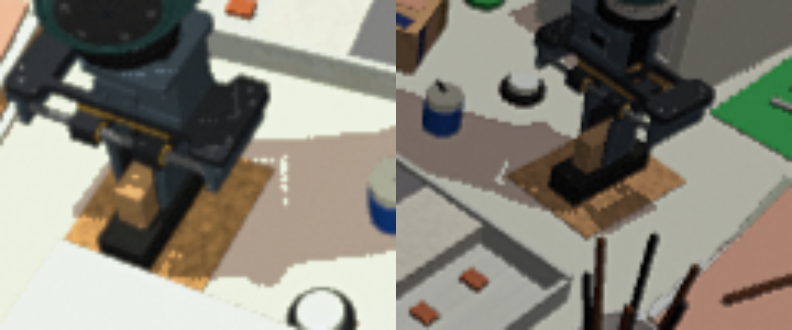

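```bash
python3 -m creep '[[[0,0,0.001],[0,0,0]],[[0,0,0.001],[0,0,0]],[[0,0,0.001],[0,0,0]]]'
python3 -m creep '[[[0,0,0.001],[0,0,0]],[[0,0,0.001],[0,0,0]],[[0,0,0.001],[0,0,0]],[[0,0,0.001],[0,0,0]],[[0,0,0.001],[0,0,0]],[[0,0,0.001],[0,0,0]],[[0,0,0.001],[0,0,0]],[[0,0,0.001],[0,0,0]]]' -1
python3 -m creep '[[[0,0,-0.02],[0,0,0]],[[0,0,-0.06],[0,0,0]],[[0,0,-0.12],[0,0,0]],[[-0.03,0.03,-0.17],[0,0,0]],[[-0.08,0.03,-0.2],[0,0,0]],[[-0.12,0.03,-0.22],[0,0,0]],[[-0.14,0.03,-0.22],[0,0,0]],[[-0.14,0.03,-0.22],[0,0,0]]]'
python3 - <<'E'
from rig import vision
import cv2,pickle
c=vision.camera_model("wrist");im=vision.snapshot("wrist");cv2.imwrite("pics/wrist5.png",im);pickle.dump(c,open("cw5.pkl","wb"))
E
```

```text
time: 17.08
position: [598.1, 378.2, 40.8]
tcp_rot: [1.0, 0.0, 0.0, -0.0]
ft_force: [-2.0, -0.8, 5.8]
opening: 0.263
time: 18.08
position: [597.7, 377.9, 38.9]
tcp_rot: [1.0, -0.0, 0.0, -0.0]
ft_force: [-0.3, 0.1, 0.0]
opening: 0.999
time: 19.08
position: [457.1, 347.9, 259.1]
tcp_rot: [1.0, 0.0, 0.0, -0.0]
ft_force: [0.0, -0.6, 0.3]
opening: 1.001
```

View pics/wrist5.png

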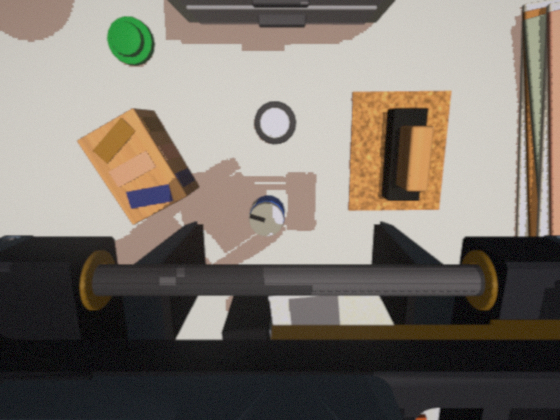

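Run:
```python
import cv2,numpy as np
from rig import vision
b=vision.snapshot("scene");d=vision.snapshot("side");cv2.imwrite("pics/scene5.png",b);cv2.imwrite("pics/side5.png",d)
w=cv2.imread("pics/wrist5.png")
Z=lambda im,u,v,r:cv2.resize(im[v-r:v+r,u-r:u+r],(260,260),interpolation=cv2.INTER_CUBIC)
r1=np.hstack([Z(w,267,215,28),Z(b,345,162,17),Z(d,260,311,17)])
r2=np.hstack([Z(b,200,242,17),Z(d,324,168,17),Z(b,165,260,17)])
r2=np.hstack([Z(b,200,242,17),Z(b,165,260,17),np.hstack([Z(d,324,168,17)[:, :130],Z(d,334,149,17)[:,:130]])])
cv2.imwrite("pics/jars.png",np.vstack([r1,r2]))
cv2.imwrite("pics/jars2.png",np.hstack([Z(d,324,168,17),Z(d,334,149,17)]))
```

```text
(no output)
```

View pics/jars.png

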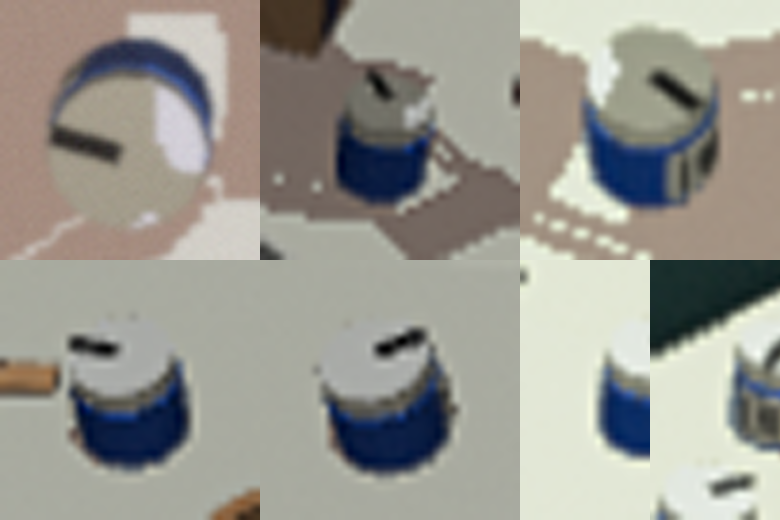

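View pics/jars2.png

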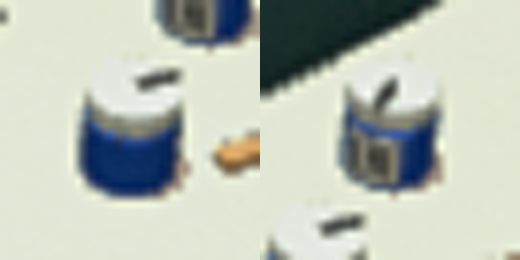

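Run:
```python
from h import *
import pickle
from rig import vision,arm
c=pickle.load(open("cw5.pkl","rb"))
z=lambda x,y:(239+(x+.5)/4.643-.5,187+(y+.5)/4.643-.5)
o=px2w(c,*z(130,150),46); t=px2w(c,*z(50,135),46);i=px2w(c,*z(120,155),46)
print(o,t,i,np.degrees(np.arctan2(*(t-i)[[1,0]])),np.degrees(np.arctan2(*(t-o)[[1,0]])))
w=cv2.imread("pics/wrist5.png")
vision.snapshot("side"); r=models=None
from rig import models
vision.snapshot("wrist")
for q in models.search_frame("wrist","jar1"): print(q)
s=models.silhouettes("wrist","jar1")
for q in s: 
    ys,xs=np.nonzero(q["region"]); print(q["score"],xs.min(),xs.max(),ys.min(),ys.max())
print(arm.get_obs()["joints"])
```

```text
[432.73332008 304.71235832  46.        ] [412.17445518 308.75579074  46.        ] [430.12470538 303.36807879  46.        ] 163.29303429831867 168.87331790939422
{'location': [434.8, 310.4, 48.4], 'score': 0.93}
0.96 248 284 195 236
0.68 222 438 295 419
[ 6.08655998e-01  1.31421967e-01  1.96144642e+00 -1.41622584e-06
  1.04958967e+00  6.09162358e-01]
```

```bash
python3 -m creep '[[[-0.01,0.02,0.02],[0,0,-0.18]],[[-0.02,0.042,0.05],[0,0,-0.36]],[[-0.0235,0.0425,0.08],[0,0,-0.54]],[[-0.0235,0.0425,0.11],[0,0,-0.72]],[[-0.0235,0.0425,0.14],[0,0,-0.9]],[[-0.0235,0.0425,0.16],[0,0,-1.08]],[[-0.0235,0.0425,0.16],[0,0,-1.26]],[[-0.0235,0.0425,0.16],[0,0,-1.309]],[[-0.0235,0.0425,0.16],[0,0,-1.309]],[[-0.0235,0.0425,0.16],[0,0,-1.309]]]'
python3 - <<'E'
from rig import vision,arm
import cv2,pickle
c=vision.camera_model("wrist");im=vision.snapshot("wrist");cv2.imwrite("pics/wrist6.png",im);pickle.dump(c,open("cw6.pkl","wb"));print(c["cam_to_world"])
E
```

```text
time: 20.68
position: [434.4, 305.4, 98.8]
tcp_rot: [0.794, 0.608, -0.0, -0.0]
ft_force: [-0.4, -0.2, 0.4]
opening: 0.999
[[ 2.61536615e-01 -9.35630207e-01 -2.37054244e-01  3.69270219e+02]
 [ 9.65193518e-01  2.53593986e-01  6.39653257e-02  3.23277707e+02]
 [ 2.67639793e-04 -2.45532495e-01  9.69388324e-01  2.69169075e+02]
 [ 0.00000000e+00  0.00000000e+00  0.00000000e+00  1.00000000e+00]]
```

View pics/wrist6.png

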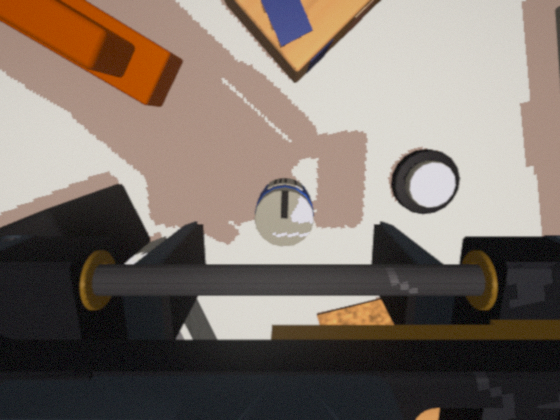

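Run:
```python
from h import *
import pickle
c=pickle.load(open("cw6.pkl","rb"))
o=px2w(c,285,219,46);d=o[:2]-[434.4,305.4];p=np.radians(75)
print(o,"tool x",d@[np.cos(p),np.sin(p)],"tool y",d@[np.sin(p),-np.cos(p)])
print("btn",px2w(c,433,184,18))
a,b=px2w(c,284,215,46),px2w(c,285,192,46);print(np.degrees(np.arctan2(*(b-a)[[1,0]])))
```

```text
[431.90154385 304.0894141   46.        ] tool x -1.9125768039651239 tool y -2.0741187335302267
btn [442.48645159 418.47055359  18.        ]
162.26561526043815
```

```bash
python3 -m creep '[[[-0.002,-0.002,0.03],[0,0,0]],[[-0.002,-0.002,0.06],[0,0,0]],[[-0.002,-0.002,0.08],[0,0,0]],[[-0.002,-0.002,0.087],[0,0,0]],[[-0.002,-0.002,0.087],[0,0,0]],[[-0.002,-0.002,0.087],[0,0,0]]]'
python3 -m creep '[[[0,0,0],[0,0,0]],[[0,0,0],[0,0,0]],[[0,0,0],[0,0,0]],[[0,0,0],[0,0,0]],[[0,0,0],[0,0,0]],[[0,0,0],[0,0,0]],[[0,0,0],[0,0,0]],[[0,0,0],[0,0,0]]]' 1
```

```text
time: 21.48
position: [432.3, 304.3, 12.7]
tcp_rot: [0.793, 0.609, 0.001, 0.0]
ft_force: [-0.6, 0.8, 0.0]
opening: 0.996
time: 22.48
position: [431.7, 303.9, 11.9]
tcp_rot: [0.793, 0.609, -0.0, -0.0]
ft_force: [0.1, -1.1, -0.5]
opening: 0.48
```

```bash
python3 -m creep '[[[0,0,-0.06],[0,0,0]],[[0,0,-0.12],[0,0,0]],[[-0.02,0.02,-0.14],[0,0,-0.1]],[[-0.06,0.05,-0.14],[0,0,-0.25]],[[-0.11,0.08,-0.14],[0,0,-0.384]],[[-0.15,0.11,-0.14],[0,0,-0.384]],[[-0.15,0.11,-0.13],[0,0,-0.384]],[[-0.15,0.11,-0.09],[0,0,-0.384]],[[-0.15,0.11,-0.055],[0,0,-0.384]],[[-0.15,0.11,-0.04],[0,0,-0.384]],[[-0.15,0.11,-0.04],[0,0,-0.384]]]'
python3 look.py m10
```

```text
time: 23.85
position: [498.6, 130.9, 51.3]
tcp_rot: [0.662, 0.749, -0.001, -0.001]
ft_force: [-0.0, 0.7, -1.2]
opening: 0.475
```

View pics/m10.png

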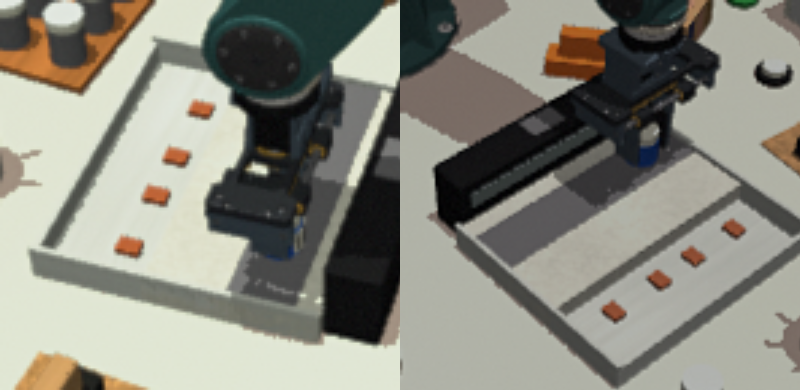

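```bash
python3 -m creep '[[[0,0,0.006],[0,0,0]],[[0,0,0.009],[0,0,0]],[[0,0,0.009],[0,0,0]],[[0,0,0.009],[0,0,0]]]'
python3 -m creep '[[[0,0,0],[0,0,0]],[[0,0,0],[0,0,0]],[[0,0,0],[0,0,0]],[[0,0,0],[0,0,0]],[[0,0,0],[0,0,0]],[[0,0,0],[0,0,0]]]' -1
python3 -m creep '[[[0,0,-0.03],[0,0,0]],[[0,0,-0.09],[0,0,0]],[[0,0,-0.15],[0,0,0]],[[0,0,-0.2],[0,0,0]],[[0,0,-0.2],[0,0,0]],[[0,0,-0.2],[0,0,0]]]'
python3 look.py m11
python3 - <<'E'
from rig import vision,arm
import cv2,pickle
c=vision.camera_model("wrist");im=vision.snapshot("wrist");cv2.imwrite("pics/wrist7.png",im);pickle.dump(c,open("cw7.pkl","wb"))
E
```

```text
time: 24.45
position: [499.2, 130.6, 43.1]
tcp_rot: [0.663, 0.749, 0.0, 0.0]
ft_force: [-0.8, 0.7, -1.8]
opening: 0.476
time: 25.2
position: [499.2, 130.6, 42.9]
tcp_rot: [0.663, 0.749, 0.0, -0.0]
ft_force: [-0.3, -0.6, -0.5]
opening: 0.999
time: 25.95
position: [498.7, 130.5, 242.2]
tcp_rot: [0.663, 0.749, -0.0, -0.0]
ft_force: [-0.5, 0.1, -0.7]
opening: 0.999
```

View pics/m11.png

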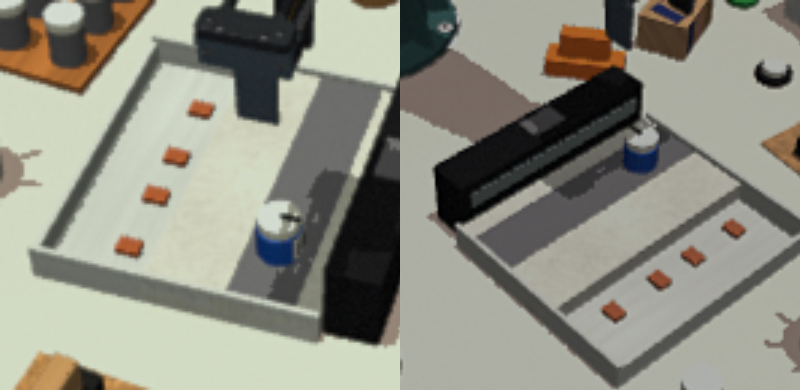

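View pics/wrist7.png

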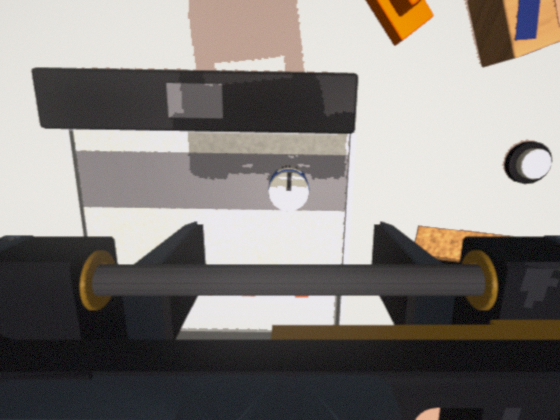

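```bash
python3 -m creep '[[[-0.05,-0.01,-0.02],[0,0,0.16]],[[-0.1,-0.02,-0.04],[0,0,0.33]],[[-0.15,-0.03,-0.06],[0,0,0.5]],[[-0.2,-0.04,-0.06],[0,0,0.66]],[[-0.25,-0.05,-0.06],[0,0,0.83]],[[-0.3,-0.06,-0.06],[0,0,1.0]],[[-0.35,-0.065,-0.06],[0,0,1.16]],[[-0.4,-0.07,-0.06],[0,0,1.33]],[[-0.45,-0.08,-0.06],[0,0,1.5]],[[-0.494,-0.08,-0.06],[0,0,1.571]],[[-0.494,-0.08,-0.06],[0,0,1.571]],[[-0.494,-0.08,-0.06],[0,0,1.571]]]'
python3 - <<'E'
from rig import vision,arm
import cv2,pickle
c=vision.camera_model("wrist");im=vision.snapshot("wrist");cv2.imwrite("pics/wrist8.png",im);pickle.dump(c,open("cw8.pkl","wb"))
E
```

```text
time: 27.6
position: [479.6, -368.9, 301.7]
tcp_rot: [0.998, 0.061, -0.001, -0.001]
ft_force: [0.0, -0.1, -0.3]
opening: 1.0
```

View pics/wrist8.png

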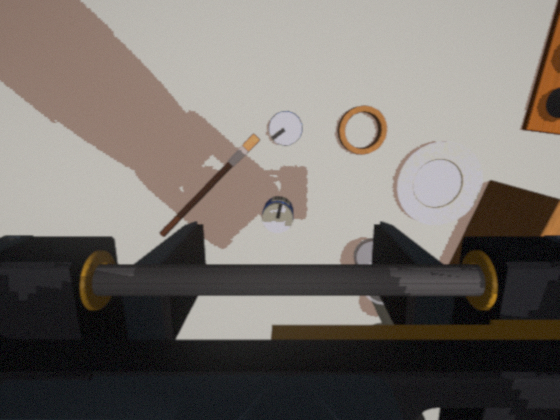

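Run:
```python
import cv2,numpy as np
w=cv2.imread("pics/wrist8.png")
Z=lambda im,u,v,r:cv2.resize(im[v-r:v+r,u-r:u+r],(390,390),interpolation=cv2.INTER_CUBIC)
cv2.imwrite("pics/j8.png",np.hstack([Z(w,280,130,26),Z(w,278,210,26)]))
```

```text
(no output)
```

View pics/j8.png

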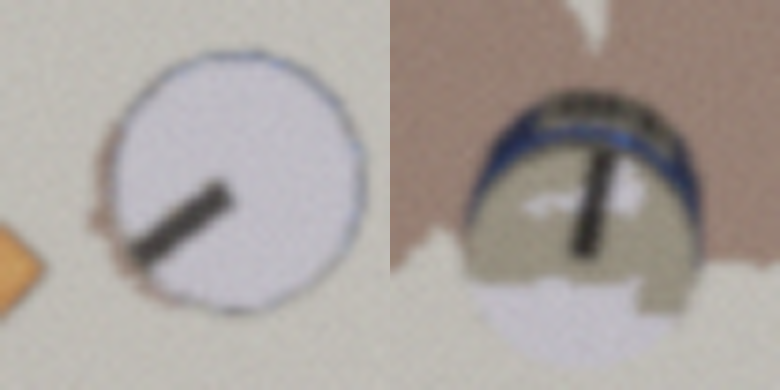

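Run:
```python
from h import *
import pickle
c=pickle.load(open("cw8.pkl","rb"))
for n,u,v,pts in (("B",280,130,[(240,180),(137,255),(225,192)]),("C",278,210,[(195,254),(215,152),(192,255)])):
    o,t,i=[px2w(c,u-26+(x+.5)/7.5-.5,v-26+(y+.5)/7.5-.5,46) for x,y in pts]
    a=[np.degrees(np.arctan2(*(t-k)[[1,0]])) for k in (i,o)]
    print(n,o.round(1),np.hypot(*(t-o)[:2]),a)
print("brush tip",px2w(c,257,137,5),"brush end",px2w(c,164,233,5),"tape",px2w(c,362,130,22))
```

```text
B [ 469.9 -306.6   46. ] 21.152618147579435 [np.float64(-138.2382880047461), np.float64(-137.78521140391823)]
C [ 473.2 -423.5   46. ] 18.990762994167596 [np.float64(84.37162874242156), np.float64(85.82381857416357)]
brush tip [ 432.15869587 -324.38657724    5.        ] brush end [ 309.37456014 -479.29686016    5.        ] tape [ 570.24319217 -297.80735366   22.        ]
```

```bash
python3 -m creep '[[[-0.002,-0.02,0.02],[0,0,0.18]],[[-0.002,-0.04,0.05],[0,0,0.36]],[[-0.002,-0.063,0.09],[0,0,0.54]],[[-0.002,-0.063,0.13],[0,0,0.72]],[[-0.002,-0.063,0.17],[0,0,0.9]],[[-0.002,-0.063,0.19],[0,0,0.96]],[[-0.002,-0.063,0.19],[0,0,0.96]],[[-0.002,-0.063,0.19],[0,0,0.96]]]'
python3 - <<'E'
from rig import vision,arm
import cv2,pickle
c=vision.camera_model("wrist");im=vision.snapshot("wrist");cv2.imwrite("pics/wrist9.png",im);pickle.dump(c,open("cw9.pkl","wb"))
E
```

```text
time: 28.65
position: [470.9, -307.0, 113.9]
tcp_rot: [0.914, -0.406, 0.001, 0.0]
ft_force: [0.3, -0.5, -0.5]
opening: 1.001
```

View pics/wrist9.png

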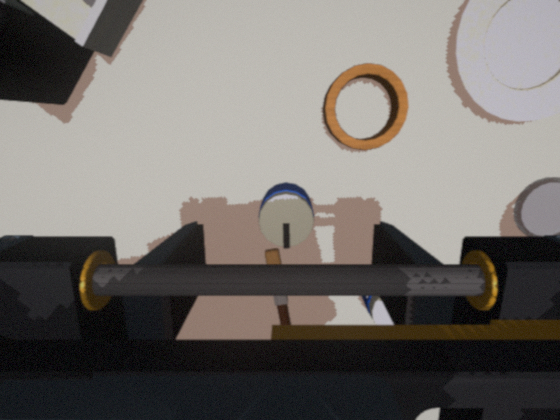

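```bash
python3 -m creep '[[[0,-0.001,0.03],[0,0,0]],[[0,-0.001,0.06],[0,0,0]],[[0,-0.001,0.09],[0,0,0]],[[0,-0.001,0.1],[0,0,0]],[[0,-0.001,0.1],[0,0,0]],[[0,-0.001,0.1],[0,0,0]]]'
python3 -m creep '[[[0,0,0],[0,0,0]],[[0,0,0],[0,0,0]],[[0,0,0],[0,0,0]],[[0,0,0],[0,0,0]],[[0,0,0],[0,0,0]],[[0,0,0],[0,0,0]],[[0,0,0],[0,0,0]],[[0,0,0],[0,0,0]]]' 1
```

```text
time: 29.45
position: [471.8, -307.0, 14.3]
tcp_rot: [0.914, -0.407, 0.001, 0.0]
ft_force: [0.7, 0.7, 0.7]
opening: 1.0
time: 30.45
position: [471.0, -306.5, 12.9]
tcp_rot: [0.913, -0.407, -0.0, -0.0]
ft_force: [-0.9, -0.1, 0.4]
opening: 0.475
```

```bash
python3 -m creep '[[[0,0,-0.06],[0,0,0]],[[0,0,-0.12],[0,0,0]],[[-0.03,-0.035,-0.14],[0,0,0.15]],[[-0.07,-0.08,-0.14],[0,0,0.3]],[[-0.11,-0.125,-0.14],[0,0,0.45]],[[-0.15,-0.17,-0.14],[0,0,0.62]],[[-0.19,-0.215,-0.14],[0,0,0.62]],[[-0.22,-0.245,-0.14],[0,0,0.62]],[[-0.233,-0.26,-0.14],[0,0,0.62]],[[-0.233,-0.26,-0.14],[0,0,0.62]],[[-0.233,-0.26,-0.1],[0,0,0.62]],[[-0.233,-0.26,-0.06],[0,0,0.62]]]'
python3 look.py m12
```

```text
time: 31.95
position: [508.8, 39.8, 72.3]
tcp_rot: [0.746, -0.666, 0.001, -0.0]
ft_force: [0.3, -0.5, -1.7]
opening: 0.478
```

View pics/m12.png

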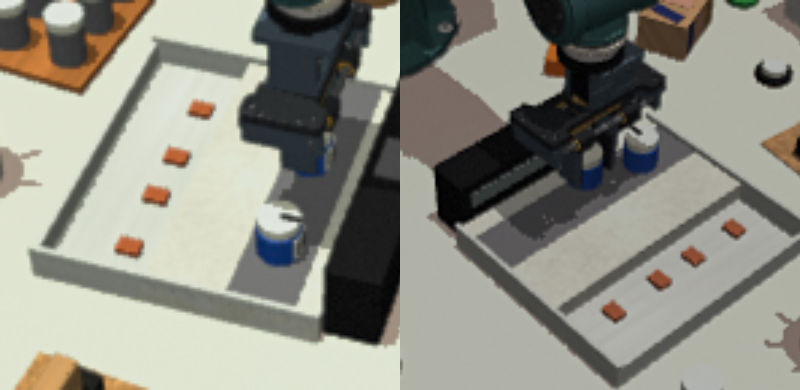

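```bash
python3 -m creep '[[[0,0,0.012],[0,0,0]],[[0,0,0.022],[0,0,0]],[[0,0,0.028],[0,0,0]],[[0,0,0.029],[0,0,0]],[[0,0,0.029],[0,0,0]],[[0,0,0.029],[0,0,0]]]'
python3 -m creep '[[[0,0,0],[0,0,0]],[[0,0,0],[0,0,0]],[[0,0,0],[0,0,0]],[[0,0,0],[0,0,0]],[[0,0,0],[0,0,0]],[[0,0,0],[0,0,0]]]' -0.7
python3 -m creep '[[[0,0,-0.03],[0,0,0]],[[0,0,-0.09],[0,0,0]],[[0,0,-0.15],[0,0,0]],[[0,0,-0.2],[0,0,0]],[[0,0,-0.2],[0,0,0]],[[0,0,-0.2],[0,0,0]]]'
python3 look.py m13
python3 - <<'E'
from rig import vision,arm
import cv2,pickle
c=vision.camera_model("wrist");im=vision.snapshot("wrist");cv2.imwrite("pics/wrist10.png",im);pickle.dump(c,open("cw10.pkl","wb"))
E
```

```text
time: 32.8
position: [508.7, 40.6, 44.3]
tcp_rot: [0.746, -0.666, 0.0, -0.0]
ft_force: [0.5, -0.5, -1.4]
opening: 0.475
time: 33.55
position: [508.4, 40.6, 43.9]
tcp_rot: [0.746, -0.666, -0.0, 0.0]
ft_force: [0.8, -0.3, 0.3]
opening: 0.847
time: 34.3
position: [508.0, 40.6, 243.2]
tcp_rot: [0.746, -0.666, -0.0, 0.0]
ft_force: [-0.1, 0.6, -0.2]
opening: 0.85
```

View pics/m13.png

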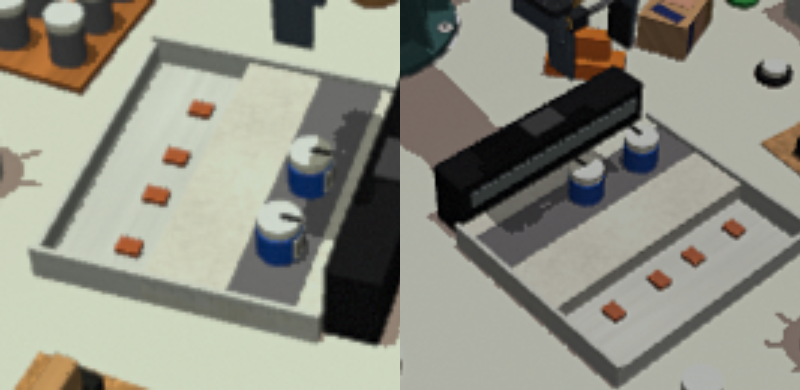

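View pics/wrist10.png

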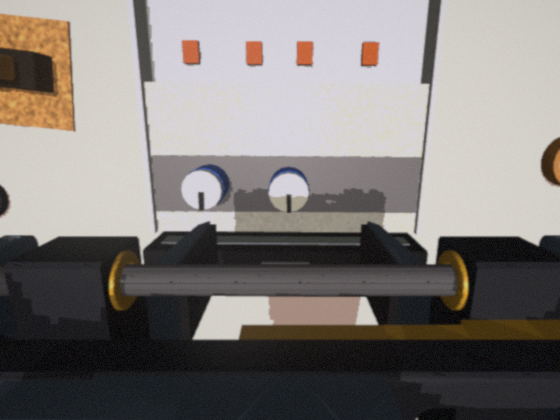

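```bash
python3 -m creep '[[[0.05,0.01,0],[0,0,-0.17]],[[0.1,0.02,0],[0,0,-0.34]],[[0.16,0.03,0],[0,0,-0.51]],[[0.22,0.04,0],[0,0,-0.68]],[[0.28,0.055,0],[0,0,-0.85]],[[0.34,0.07,0],[0,0,-1.02]],[[0.4,0.08,0],[0,0,-1.19]],[[0.44,0.087,0],[0,0,-1.37]],[[0.457,0.087,0.03],[0,0,-1.37]],[[0.457,0.087,0.08],[0,0,-1.37]],[[0.457,0.087,0.13],[0,0,-1.37]],[[0.457,0.087,0.13],[0,0,-1.37]]]' -1
python3 - <<'E'
from rig import vision,arm
import cv2,pickle
c=vision.camera_model("wrist");im=vision.snapshot("wrist");cv2.imwrite("pics/wrist11.png",im);pickle.dump(c,open("cw11.pkl","wb"));print(arm.get_obs()["position"])
E
```

```text
time: 35.95
position: [471.2, -421.2, 109.6]
tcp_rot: [0.999, -0.044, -0.003, -0.003]
ft_force: [-0.3, -0.1, 0.5]
opening: 1.0
[ 472.64569412 -422.44686727  112.47165922]
```

View pics/wrist11.png

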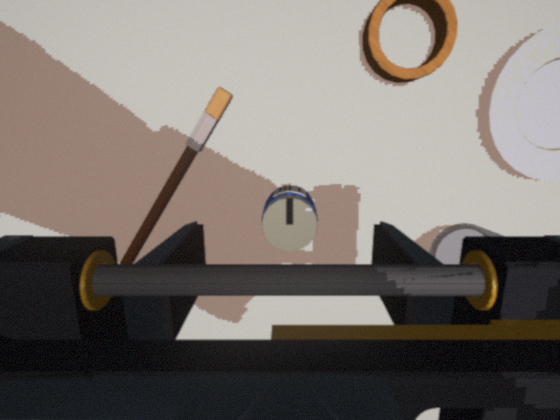

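```bash
python3 -m creep '[[[0.001,-0.001,0.03],[0,0,0]],[[0.001,-0.001,0.06],[0,0,0]],[[0.001,-0.001,0.09],[0,0,0]],[[0.001,-0.001,0.1],[0,0,0]],[[0.001,-0.001,0.1],[0,0,0]],[[0.001,-0.001,0.1],[0,0,0]]]'
python3 -m creep '[[[0,0,0],[0,0,0]],[[0,0,0],[0,0,0]],[[0,0,0],[0,0,0]],[[0,0,0],[0,0,0]],[[0,0,0],[0,0,0]],[[0,0,0],[0,0,0]],[[0,0,0],[0,0,0]],[[0,0,0],[0,0,0]]]' 1
```

```text
time: 36.75
position: [475.4, -423.1, 15.6]
tcp_rot: [0.999, -0.044, 0.001, 0.001]
ft_force: [0.1, 0.3, 0.7]
opening: 1.0
time: 37.75
position: [474.5, -422.3, 13.9]
tcp_rot: [0.999, -0.044, -0.0, -0.0]
ft_force: [-0.6, 0.8, 0.7]
opening: 0.477
```

```bash
python3 -m creep '[[[0,0,-0.06],[0,0,0]],[[0,0,-0.12],[0,0,-0.17]],[[0.002,-0.04,-0.14],[0,0,-0.34]],[[0.004,-0.08,-0.14],[0,0,-0.51]],[[0.006,-0.13,-0.14],[0,0,-0.68]],[[0.008,-0.18,-0.14],[0,0,-0.85]],[[0.01,-0.23,-0.14],[0,0,-1.02]],[[0.011,-0.28,-0.14],[0,0,-1.19]],[[0.011,-0.33,-0.14],[0,0,-1.36]],[[0.011,-0.377,-0.14],[0,0,-1.53]],[[0.011,-0.377,-0.14],[0,0,-1.7]],[[0.011,-0.377,-0.14],[0,0,-1.77]]]'
python3 -m creep '[[[0,0,0],[0,0,0]],[[0,0,0.04],[0,0,0]],[[0,0,0.08],[0,0,0]],[[0,0,0.08],[0,0,0]]]'
python3 look.py m14
```

```text
time: 39.25
position: [518.6, -47.1, 153.9]
tcp_rot: [0.665, 0.747, 0.0, 0.0]
ft_force: [0.2, 0.3, -1.1]
opening: 0.47
time: 39.75
position: [516.7, -47.7, 71.9]
tcp_rot: [0.667, 0.745, -0.001, -0.002]
ft_force: [0.4, -0.3, -0.8]
opening: 0.476
```

View pics/m14.png

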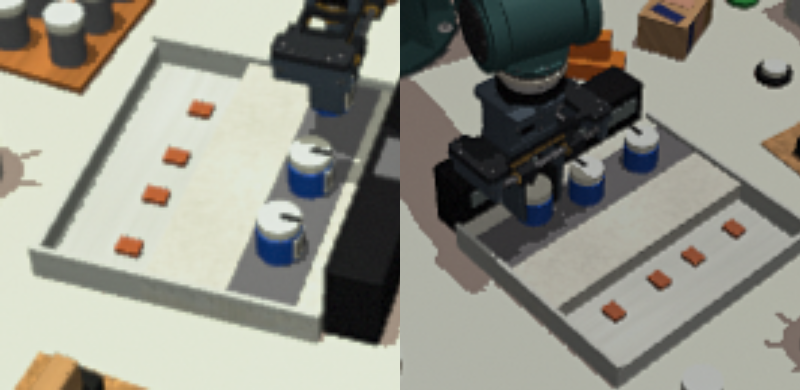

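```bash
python3 -m creep '[[[0,0,0.012],[0,0,0]],[[0,0,0.022],[0,0,0]],[[0,0,0.028],[0,0,0]],[[0,0,0.0295],[0,0,0]],[[0,0,0.0295],[0,0,0]],[[0,0,0.0295],[0,0,0]]]'
python3 -m creep '[[[0,0,0],[0,0,0]],[[0,0,0],[0,0,0]],[[0,0,0],[0,0,0]],[[0,0,0],[0,0,0]],[[0,0,0],[0,0,0]],[[0,0,0],[0,0,0]]]' -0.7
python3 -m creep '[[[0,0,-0.03],[0,0,0]],[[0,0,-0.09],[0,0,0]],[[0,0,-0.15],[0,0,0]],[[0,0,-0.2],[0,0,0]],[[0,0,-0.2],[0,0,0]],[[0,0,-0.2],[0,0,0]]]'
python3 look.py m15
python3 - <<'E'
from rig import vision,arm
import cv2,pickle
c=vision.camera_model("wrist");im=vision.snapshot("wrist");cv2.imwrite("pics/wrist12.png",im);pickle.dump(c,open("cw12.pkl","wb"))
E
```

```text
time: 40.6
position: [518.8, -47.8, 44.6]
tcp_rot: [0.667, 0.745, 0.0, 0.0]
ft_force: [-0.4, 0.3, -1.7]
opening: 0.475
time: 41.35
position: [518.7, -47.8, 44.4]
tcp_rot: [0.667, 0.745, 0.0, -0.0]
ft_force: [0.7, 0.2, 0.4]
opening: 0.854
time: 42.1
position: [518.2, -47.7, 243.7]
tcp_rot: [0.667, 0.745, -0.0, -0.0]
ft_force: [-1.1, -0.1, -0.1]
opening: 0.849
```

View pics/m15.png

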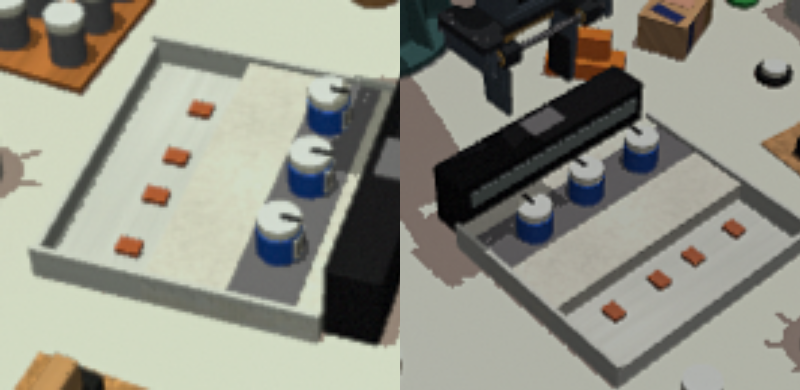

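View pics/wrist12.png

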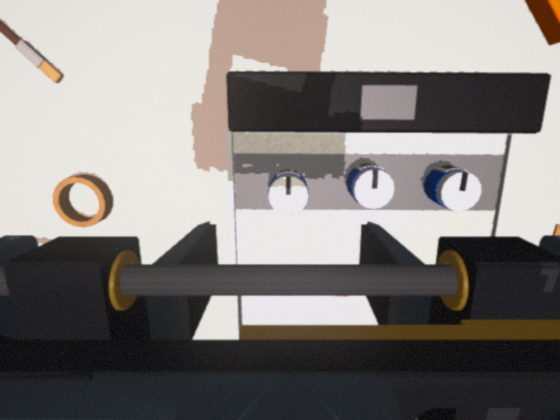

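Run:
```python
from h import *
import pickle
c=pickle.load(open("cw12.pkl","rb"));S=[452,35,.1108]
im=cv2.imread("pics/wrist12.png")
cv2.imwrite("pics/w12z.png",cv2.resize(im[60:230,215:555],None,fx=2.35,fy=2.35,interpolation=cv2.INTER_CUBIC))
for u,v in ((230,131),(545,131)): print("scan front top",W2S(S,px2w(c,u,v,90)).round(1))
for u,v in ((235,154),(506,154),(237,210),(500,208)): print("strip",W2S(S,px2w(c,u,v,30)).round(1))
```

```text
scan front top [  -3.7 -144.6]
scan front top [ -3.4 154.2]
strip [  23.3 -150.2]
strip [ 23.6 159.6]
strip [  89.5 -150.5]
strip [ 87.4 162.6]
```

View pics/w12z.png

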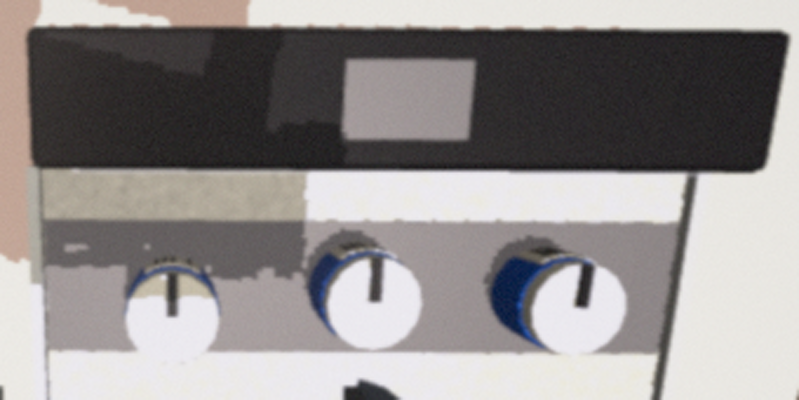

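Run:
```python
from h import *
import pickle
c=pickle.load(open("cw12.pkl","rb"));S=[450,40,.1108]
g=lambda x,y:px2w(c,215+(x+.5)/2.35-.5,60+(y+.5)/2.35-.5,76)
for o,i,t in (((172,314),(172,315),(171,275)),((374,300),(375,300),(378,258)),((577,305),(581,305),(588,265))):
    o,i,t=g(*o),g(*i),g(*t); d=(t-i)[:2]; print(W2S(S,o).round(1),np.degrees(np.arctan2(d[1],d[0])-S[2])%360)
```

```text
[ 61.1 -95. ] 181.33529994420726
[54.9 -6.3] 179.52615924345923
[57.2 83. ] 177.37751147887647
```

```bash
python3 -m creep '[[[0.05,0,0],[0,0,-0.16]],[[0.1,0,0],[0,0,-0.32]],[[0.15,-0.005,0],[0,0,-0.48]],[[0.2,-0.01,0],[0,0,-0.64]],[[0.25,-0.01,0],[0,0,-0.8]],[[0.3,-0.015,0],[0,0,-0.96]],[[0.35,-0.015,0],[0,0,-1.12]],[[0.4,-0.02,0],[0,0,-1.28]],[[0.45,-0.02,0],[0,0,-1.459]],[[0.471,-0.0205,0.03],[0,0,-1.459]],[[0.471,-0.0205,0.08],[0,0,-1.459]],[[0.471,-0.0205,0.1],[0,0,-1.459]]]' 1
python3 -m creep '[[[0,0,0],[0,0,0]],[[0,0,0],[0,0,0]],[[0,0,0],[0,0,0]]]'
python3 - <<'E'
from rig import vision,arm
import cv2,pickle,numpy as np
c=vision.camera_model("wrist");im=vision.snapshot("wrist");cv2.imwrite("pics/wrist13.png",im);pickle.dump(c,open("cw13.pkl","wb"));print(arm.get_obs()["position"])
b=vision.snapshot("scene")[90:240,270:460];cv2.imwrite("pics/s13.png",cv2.resize(b,None,fx=3,fy=3))
E
```

```text
time: 43.75
position: [444.3, 416.8, 140.7]
tcp_rot: [0.0, 1.0, -0.002, -0.002]
ft_force: [0.2, 0.1, 0.1]
opening: 0.006
time: 44.12
position: [446.8, 418.4, 146.0]
tcp_rot: [0.0, 1.0, 0.001, 0.001]
ft_force: [0.5, -0.5, -0.0]
opening: 0.003
[446.61780153 418.35567487 145.81136539]
```

View pics/wrist13.png

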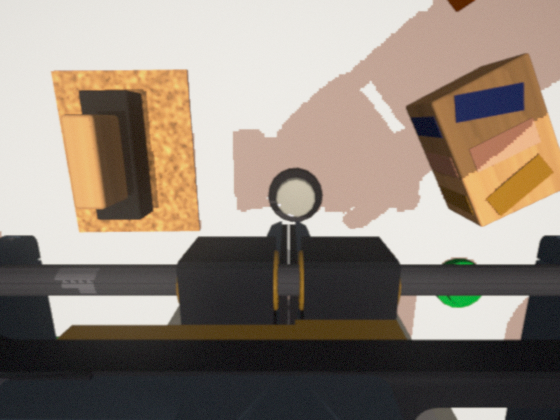

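View pics/s13.png

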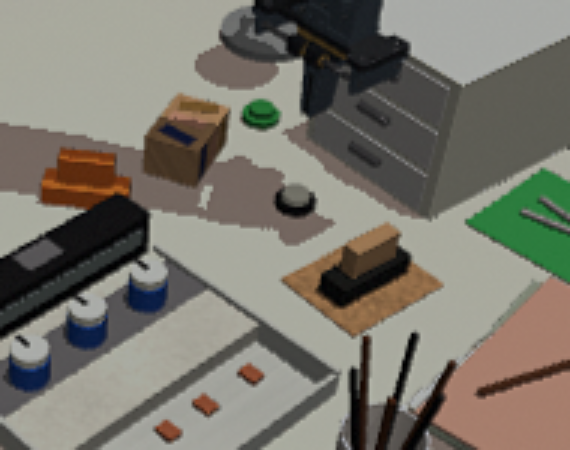

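Run:
```python
from h import *
import pickle
c=pickle.load(open("cw13.pkl","rb"))
for z in (18,20): print(px2w(c,296,196,z))
```

```text
[441.35687402 415.35817918  18.        ]
[441.39856036 414.91753434  20.        ]
```

```bash
python3 -m creep '[[[0.003,-0.001,0.04],[0,0,0]],[[0.003,-0.001,0.08],[0,0,0]],[[0.003,-0.001,0.11],[0,0,0]],[[0.003,-0.001,0.12],[0,0,0]],[[0.003,-0.001,0.12],[0,0,0]],[[0.003,-0.001,0.12],[0,0,0]]]' 1
python3 -m creep '[[[0,0,0.003],[0,0,0]],[[0,0,0.005],[0,0,0]],[[0,0,0.007],[0,0,0]],[[0,0,0.008],[0,0,0]],[[0,0,0.008],[0,0,0]]]'
```

```text
time: 44.98
position: [443.7, 417.6, 25.8]
tcp_rot: [0.0, 1.0, 0.001, 0.001]
ft_force: [-0.1, -0.5, 0.0]
opening: 0.004
time: 45.6
position: [443.4, 417.4, 16.7]
tcp_rot: [0.0, 1.0, 0.0, 0.0]
ft_force: [2.6, 2.5, 4.1]
opening: 0.006
```

```bash
python3 -m creep '[[[0,0,0.001],[0,0,0]],[[0,0,0.002],[0,0,0]],[[0,0,0.002],[0,0,0]]]'
```

```text
time: 45.98
position: [443.5, 417.4, 15.9]
tcp_rot: [0.0, 1.0, 0.0, 0.0]
ft_force: [-3.3, -2.8, 28.2]
opening: 0.003
```

```bash
python3 -m creep '[[[0,0,-0.005],[0,0,0]],[[0,0,-0.03],[0,0,0]],[[0,0,-0.09],[0,0,0]],[[0,0,-0.15],[0,0,0]],[[0,-0.05,-0.2],[0,0,0]],[[0,-0.05,-0.22],[0,0,0]],[[0,-0.05,-0.22],[0,0,0]]]'
python3 look.py m16
python3 - <<'E'
from rig import vision,arm,models
import cv2,pickle,numpy as np
from h import *
a=vision.snapshot("side");b=vision.snapshot("scene");cv2.imwrite("pics/side16.png",a);cv2.imwrite("pics/scene16.png",b)
for q in ("plate","tape","brush","craftbox","cup","jar1"):
    for cam in("scene","side"):
        print(q,cam,[(np.round(r["location"]).astype(int).tolist(),r["score"]) for r in models.search_frame(cam,q)[:4]])
E
```

```text
time: 46.85
position: [443.3, 366.8, 235.9]
tcp_rot: [0.001, 1.0, 0.001, 0.001]
ft_force: [-0.5, 0.1, -0.8]
opening: 0.007
plate scene [([661, -345, 11], 0.92)]
plate side [([506, 53, 76], 0.3)]
tape scene [([576, -302, 17], 0.68)]
tape side [([568, 372, 4], 0.69)]
brush scene [([383, -396, 8], 0.65)]
brush side [([377, -388, 12], 0.73)]
craftbox scene [([304, 344, 62], 0.63)]
craftbox side [([310, 338, 64], 0.56), ([442, 420, 23], 0.3)]
cup scene [([615, -476, 52], 0.61)]
cup side []
jar1 scene [([530, -54, 68], 0.62), ([508, 124, 62], 0.59), ([516, 34, 68], 0.57)]
jar1 side [([504, 147, 77], 0.55), ([516, -36, 65], 0.54)]
```

View pics/m16.png

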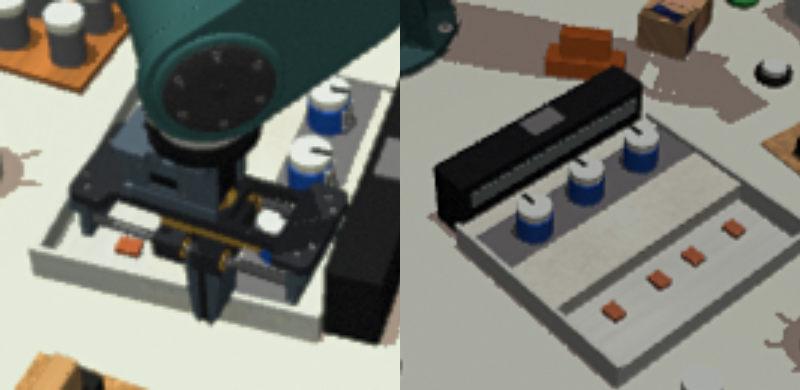

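View pics/scene16.png

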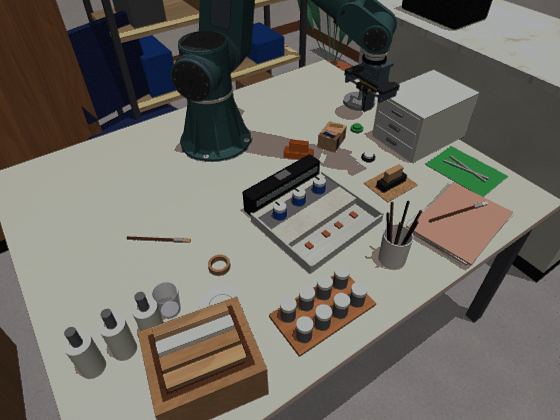

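View pics/side16.png

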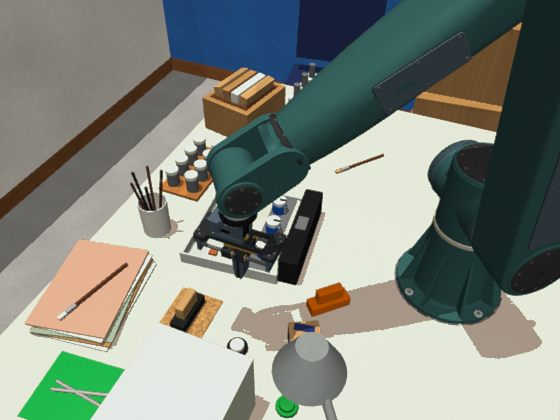

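Run:
```python
from rig import arm
print(arm.get_obs()["qvel"].round(3)); print(arm.finish_job())
```

```text
[-0.001 -0.002 -0.     0.     0.001  0.   ]
the job is handed in; nothing more can be done
None
```

I swept all four chips into the tray with the scraper, returned it upright to its mat, stood the three jars on the grey strip, pressed the scan button and handed the job in. No verdict was reported.

**Chips and scraper:** It took three passes. The last pictures show all four chips in the tray and the scraper standing near the middle of the mat.

**Jars:** Only three jars were there. Just before the press, I measured them 55 to 61 mm from the scanner face, with labels within 3° of facing it. Pictures after the press show them unchanged.

**Button:** I pushed it down until it hit its stop, at about 28 N, then let it go. I couldn't read the button's travel directly, so the press is judged from that force and the fingertip height of 15.9 mm.

**Checks that disagreed or fell short:**
- **Camera offsets:** The fixed cameras disagreed with the wrist camera by up to about 9 mm, so I used the wrist camera for every grasp and placement. My station estimates still differed by up to about 5 mm between views, which is within tolerance.
- **Bystanders:** In the last scene picture, every bystander sat within about 10 mm of where it started. The exception is the patterned box, which had no starting reading in that picture. In the side picture it had moved about 3 mm.
- **Side view at the end:** The arm blocked part of this picture, and the network missed the cup and misplaced the plate and tape there.

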